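Scrub the finish cups and load the finish warmer

TASK

Get the finish warmer ready: scrub out every cup on the bench where it stands, working from the lightest colour to the darkest (honey yellow, then reddish brown, then black), pushing the brush down to the bottom of the cup, drawing it up to the rim and pushing it down to the bottom again. Put the brush back upright in its stand, seat every cup flush on the warmer with its foot plate fully down over a pair of alignment pegs (any free bay), and push the heat slide all the way to its red end. Do not disturb the finish tin or the sanding block.

Things in the scene. Friction and masses are not known exactly. Their poses are not given: they have to be found in the camera images.
- honey_mid (a point): Centre, 48 mm up, of the loose honey-yellow cup (may be absent). Open round cup, 60 mm outside, 53 mm inside, 96 mm high overall, 0.25 kg; inner floor 36 mm below this point, rim 48 mm above. Its foot plate, 110 (x) x 50 x 8 mm, has a 13 mm square through-hole 43 mm either side of the axis along x; a half turn makes no difference. z is up. Easily gripped across the outside above the plate.
- chestnut_mid (a point): Centre, 48 mm up, of the loose reddish-brown cup (may be absent). Open round cup, 60 mm outside, 53 mm inside, 96 mm high overall, 0.25 kg; inner floor 36 mm below this point, rim 48 mm above. Its foot plate, 110 (x) x 50 x 8 mm, has a 13 mm square through-hole 43 mm either side of the axis along x; a half turn makes no difference. z is up. Easily gripped across the outside above the plate.
- ebony_mid (a point): Centre, 48 mm up, of the loose black cup (may be absent). Open round cup, 60 mm outside, 53 mm inside, 96 mm high overall, 0.25 kg; inner floor 36 mm below this point, rim 48 mm above. Its foot plate, 110 (x) x 50 x 8 mm, has a 13 mm square through-hole 43 mm either side of the axis along x; a half turn makes no difference. z is up. Easily gripped across the outside above the plate.
- bay0 (a point): Right-hand (-y) bay of the fixed green warmer: point on its deck, 40 mm above the bench, under the centre of a seated cup (cup centre then 48 mm above it). Two brass pegs stand 43 mm either side along x, 10 mm thick, 22 mm high, the top 10 mm tapered. Bays are 110 mm apart along y. Any cup fits any bay, plate flush on the deck, a peg through each hole.
- bay1 (a point): Middle bay of the fixed green warmer: point on its deck, 40 mm above the bench, under the centre of a seated cup (cup centre then 48 mm above it). Two brass pegs stand 43 mm either side along x, 10 mm thick, 22 mm high, the top 10 mm tapered. Bays are 110 mm apart along y. Any cup fits any bay, plate flush on the deck, a peg through each hole.
- bay2 (a point): Left-hand (+y) bay of the fixed green warmer: point on its deck, 40 mm above the bench, under the centre of a seated cup (cup centre then 48 mm above it). Two brass pegs stand 43 mm either side along x, 10 mm thick, 22 mm high, the top 10 mm tapered. Bays are 110 mm apart along y. Any cup fits any bay, plate flush on the deck, a peg through each hole.
- heat (a joint): The warmer's heat slide: 0 = off (-y end, white dot), 0.08 m = full heat (+y end stop, red dot). It stays where it is left; friction about 1.5 N.
- heat_top (a point): Top centre of the orange grip of the heat slide, 28 mm (x) by 20 mm (y), standing 40 mm up from its 14 mm high dark track on the warmer's apron nearest the robot, 110 mm nearer the robot than the line of bays. The grip travels along this frame's +y; the warmer's frames all have the same directions.
- brush_grip (a point): Middle of the blue square handle of the loose bottle brush (handle 16 x 16 mm, 85 mm long, its faces along x and y of this frame); the handle's top end is 42 mm above this point and the bottom of the bristle head 140 mm below it, along the brush's z axis. Whole length 182 mm, 80 g. It stands upright, bristles down, in the wooden stand.
- brush_tip (a point): Bottom end of the brush's stiff tan bristle head (diameter 26 mm, 55 mm long), on its axis; z points along the brush to its handle.
- stand_floor (a point): Centre of the inner floor, 14 mm above the bench, of the fixed wooden brush stand: a tube of 44 mm outer and 34 mm inner diameter, its mouth 54 mm above this point, on a 90 mm round foot. The brush's home: bristles down, tip on this floor.
- tin: Bystander: closed finish tin with a cork-coloured label, 80 mm in diameter, 100 mm high; origin at the centre of its underside.
- sander: Bystander: cork sanding block 90 x 60 x 30 mm; origin at the centre of its underside.
There are look-alikes about, which are no part of the job. What is shaped like the part that bears chestnut_mid but turquoise is not meant.

How it is judged (in metres and radians):
On the way, in this order (a step that is already met when the one before it is completed fails the run):
1. the brush head is pushed to the bottom of the honey cup (tip within 16 mm of its inner floor) while the cup stands on the bench (z of brush_tip in the frame of honey_mid between -0.045 and -0.02 m and horizontal distance between brush_tip and honey_mid below 0.024 m and height (world z) of honey_mid below 0.06 m), for 0.1 s.
2. the brush is drawn up towards the rim of the honey cup (tip at least 34 mm above its inner floor) (z of brush_tip in the frame of honey_mid above -0.002 m and horizontal distance between brush_tip and honey_mid below 0.04 m), for 0.05 s.
3. the brush head is pushed to the bottom of the honey cup a second time (z of brush_tip in the frame of honey_mid between -0.045 and -0.02 m and horizontal distance between brush_tip and honey_mid below 0.024 m), for 0.1 s.
4. the brush head is pushed to the bottom of the chestnut cup (tip within 16 mm of its inner floor) while the cup stands on the bench (z of brush_tip in the frame of chestnut_mid between -0.045 and -0.02 m and horizontal distance between brush_tip and chestnut_mid below 0.024 m and height (world z) of chestnut_mid below 0.06 m), for 0.1 s.
5. the brush is drawn up towards the rim of the chestnut cup (tip at least 34 mm above its inner floor) (z of brush_tip in the frame of chestnut_mid above -0.002 m and horizontal distance between brush_tip and chestnut_mid below 0.04 m), for 0.05 s.
6. the brush head is pushed to the bottom of the chestnut cup a second time (z of brush_tip in the frame of chestnut_mid between -0.045 and -0.02 m and horizontal distance between brush_tip and chestnut_mid below 0.024 m), for 0.1 s.
7. the brush head is pushed to the bottom of the ebony cup (tip within 16 mm of its inner floor) while the cup stands on the bench (z of brush_tip in the frame of ebony_mid between -0.045 and -0.02 m and horizontal distance between brush_tip and ebony_mid below 0.024 m and height (world z) of ebony_mid below 0.06 m), for 0.1 s.
8. the brush is drawn up towards the rim of the ebony cup (tip at least 34 mm above its inner floor) (z of brush_tip in the frame of ebony_mid above -0.002 m and horizontal distance between brush_tip and ebony_mid below 0.04 m), for 0.05 s.
9. the brush head is pushed to the bottom of the ebony cup a second time (z of brush_tip in the frame of ebony_mid between -0.045 and -0.02 m and horizontal distance between brush_tip and ebony_mid below 0.024 m), for 0.1 s.
At the end, for the whole second after the job is handed in: Each cup present is flush on a bay: centre within 5 mm, foot plate within 3.5 mm of the deck, within 0.12 rad of the peg line, tilt under 0.06 rad. Brush in its stand: tip within 12 mm of the floor point, tilt under 0.25 rad. Heat slide past 74 of its 80 mm (((horizontal distance between honey_mid and bay0 below 0.005 m and z of honey_mid in the frame of bay0 between 0.044 and 0.0515 m and angle between the x axis of honey_mid and the x axis of bay0, either way round below 0.12 rad and angle between honey_mid's own z axis and vertical below 0.06 rad) or (horizontal distance between honey_mid and bay1 below 0.005 m and z of honey_mid in the frame of bay1 between 0.044 and 0.0515 m and angle between the x axis of honey_mid and the x axis of bay1, either way round below 0.12 rad and angle between honey_mid's own z axis and vertical below 0.06 rad) or (horizontal distance between honey_mid and bay2 below 0.005 m and z of honey_mid in the frame of bay2 between 0.044 and 0.0515 m and angle between the x axis of honey_mid and the x axis of bay2, either way round below 0.12 rad and angle between honey_mid's own z axis and vertical below 0.06 rad)) and ((horizontal distance between chestnut_mid and bay0 below 0.005 m and z of chestnut_mid in the frame of bay0 between 0.044 and 0.0515 m and angle between the x axis of chestnut_mid and the x axis of bay0, either way round below 0.12 rad and angle between chestnut_mid's own z axis and vertical below 0.06 rad) or (horizontal distance between chestnut_mid and bay1 below 0.005 m and z of chestnut_mid in the frame of bay1 between 0.044 and 0.0515 m and angle between the x axis of chestnut_mid and the x axis of bay1, either way round below 0.12 rad and angle between chestnut_mid's own z axis and vertical below 0.06 rad) or (horizontal distance between chestnut_mid and bay2 below 0.005 m and z of chestnut_mid in the frame of bay2 between 0.044 and 0.0515 m and angle between the x axis of chestnut_mid and the x axis of bay2, either way round below 0.12 rad and angle between chestnut_mid's own z axis and vertical below 0.06 rad)) and ((horizontal distance between ebony_mid and bay0 below 0.005 m and z of ebony_mid in the frame of bay0 between 0.044 and 0.0515 m and angle between the x axis of ebony_mid and the x axis of bay0, either way round below 0.12 rad and angle between ebony_mid's own z axis and vertical below 0.06 rad) or (horizontal distance between ebony_mid and bay1 below 0.005 m and z of ebony_mid in the frame of bay1 between 0.044 and 0.0515 m and angle between the x axis of ebony_mid and the x axis of bay1, either way round below 0.12 rad and angle between ebony_mid's own z axis and vertical below 0.06 rad) or (horizontal distance between ebony_mid and bay2 below 0.005 m and z of ebony_mid in the frame of bay2 between 0.044 and 0.0515 m and angle between the x axis of ebony_mid and the x axis of bay2, either way round below 0.12 rad and angle between ebony_mid's own z axis and vertical below 0.06 rad)) and z of brush_tip in the frame of stand_floor below 0.012 m and horizontal distance between brush_tip and stand_floor below 0.012 m and angle between brush_tip's own z axis and vertical below 0.25 rad and value of joint heat above 0.074 m); the robot touches nothing.
It fails at once if the tin is pushed more than 30 mm away (distance of tin from where it was at the start of the episode above 0.03 m).
It fails at once if the sander is pushed more than 30 mm away (distance of sander from where it was at the start of the episode above 0.03 m).
Of honey, chestnut, ebony only 2 to 3 are there at a start; the rules pass over those that are not, and their reading is None.
At some moment in a run one of honey, chestnut, ebony may be knocked a few centimetres aside while the robot is not near it.
It also fails if it takes over 210 s, if anything falls off the work surface, if the arm or the gripper's body presses on something with over 40 N, if the wrist force passes 120 N, or if a joint passes its speed limit or range.

ROBOT

A 6-joint arm with a two-finger parallel gripper is mounted at the origin on the work surface. World frame = base frame: x ahead of the robot, y to its left, z up, the work surface at z = 0. Lengths are in m, angles in degrees, forces in N, time in s.
With the tool pointing down it reaches from about 0.35 to 0.875 m from the base axis. Payload 4.2 kg.
Tool frame: the origin (TCP) lies at the very end of the fingers, on their centre line; the grasp point (between the pads) lies 19 mm behind it (r.grip_point_offset is the distance from the TCP to the grasp point, in m); z points along the fingers, y is the line along which they close (so a half turn about z gives the same grasp; the last joint's range is limited). The gripper opens to 87 mm and grips with 3 to 60 N. Pads are 19 mm wide; open, the fingers measure 117 mm over their backs; the gripper's body (75 mm by 190 mm) begins 51 mm behind the grasp point.
Start: joints at [83.228, 22.042, 0.453, 0, -68.411, -14.817], TCP at [0.23, 0.581, 0.223] pointing down, gripper open.
Joint ranges: [-179.83, 179.83], [-69.29, 118.12], [-61.27, 80.66], [-181.25, 117.63], [-171.15, -9.14], [-177.46, 177.46]. Speed limits (degrees/s): [159.86, 159.86, 180, 180, 180, 180].

INTERFACE

Orientations are given as a 3x3 rotation matrix whose columns are the frame's x, y, z axes.
In Python, from station import r, cams gives the robot as it stands. The module is installed in compiled form; this text tells all that it offers.
- The arm moves only by the shell command python3 -m handwheel 'ROWS'. ROWS is JSON, a list that holds one entry, the list of rows, each a list of 7 numbers: the turn, a rotation vector about the tool's x, y, z in units of 6 degrees (1.0 is 6 degrees), then the shift along the tool's x, y, z in m, then the finger opening in m, from 0 to 0.087. In form: [[[ax, ay, az, x, y, z, jaw], ...]]. A call has 1 to 12 rows; each row shifts and turns the commanded pose from where the row before left it, along the tool's axes as they then stand; what a row does not reach is not made up. A row lasts 1/10 s, in which the tool goes at most 50 mm and 8.59 degrees, less where a joint would pass 70% of its speed; a pose out of reach is approached as far as the arm can. A call with a gripper value outside its range is refused whole. The fingers move at their own pace and stop on an object; the grip force is fixed at half the most. Time passes only in rows, so rows that do not move let the fingers close. It gives the time, the measured TCP pose, the force, the opening and the grip force at its end, in the units of the state.
- r.sense(): the state, without advancing time (a new reading comes with each control period).
- cams.capture(name): name is "scene" or "top" or "wrist"; returns the picture (420x560x3 uint8, red, green, blue); there is no depth.
- cams.get_calibration(name): a dict with "camera_matrix" (3x3 intrinsics, pixels), "rvec" (rotation vector, rad) and "tvec" (3), from world to camera coordinates, as OpenCV has them; the wrist camera has in their place "T_tool_cam" (4x4, takes a point from camera to tool coordinates, whose origin is the TCP and whose axes are the flange's). Camera axes: x right, y down, z forward; pixel columns grow to the right and rows downward; lengths in m; the calibration is good to about 2 mm. A picture is of the moment at which its call begins: read the wrist's pose just before it. get_calibration takes no time and is no camera call.
- r.finish_job(): hands the job in; it is judged then, once.
The state is a dict: "time_s": time; "joints": joint angles; "joint_velocities": joint speeds; "effort": joint torques, N m; "tcp_pos": TCP position; "ee_rot": TCP orientation; "wrist_force": force on the tool from outside, world axes, zero at the start; "moment": the same for the moment, N m; "gripper_width": opening from 0.0 (shut) to 1.0 (fully open); "gripper_force": force on a finger pad.
Only numpy, scipy, OpenCV 4.12 (cv2) and the standard library are available. Lean on these libraries where they do the work, as an engineer would, in place of code of your own. Each camera call takes 0.05 s, during which the arm holds its last target. There are 200 camera calls.

## Working session

There is one attempt and no reset: what is moved stays moved. The work goes in short steps, Python scripts to look and compute and a shell command to move; the robot and the scene stay as the last step left them, time stands still between calls to the robot, and variables do not carry over. Pictures are saved under pics/ and viewed, at most 14 in all, crops included, and the job is handed in when it is done.

```bash
mkdir -p pics
python3 - <<'E'
from station import r,cams
import cv2,numpy as np
for n in("scene","top"):
    im=cams.capture(n);cv2.imwrite(f"pics/{n}0.png",cv2.resize(im[:,:,::-1],(800,600),interpolation=cv2.INTER_CUBIC))
    cv2.imwrite(f"pics/{n}0_raw.png",im[:,:,::-1])
    c=cams.get_calibration(n);print(n,c)
print(cams.get_calibration("wrist"))
s=r.sense();print(s)
E
```

```text
scene {'camera_matrix': array([[413.95447269,   0.        , 276.76191579],
       [  0.        , 413.95447269, 208.42977721],
       [  0.        ,   0.        ,   1.        ]]), 'rvec': array([ 2.10005269,  1.1040879 , -0.4949824 ]), 'tvec': array([-0.31699854, -0.21028378,  1.42526026])}
top {'camera_matrix': array([[382.49382681,   0.        , 279.91415706],
       [  0.        , 382.49382681, 214.16628458],
       [  0.        ,   0.        ,   1.        ]]), 'rvec': array([ 2.16917668, -2.16469315,  0.1430439 ]), 'tvec': array([0.01984565, 0.52473393, 0.88096685])}
{'camera_matrix': array([[361.39712029,   0.        , 283.03700328],
       [  0.        , 361.39712029, 215.25764468],
       [  0.        ,   0.        ,   1.        ]]), 'T_tool_cam': array([[ 1.02888820e-03, -9.54788063e-01, -2.97285545e-01,
         8.15435171e-02],
       [ 9.99999253e-01,  1.17863704e-03, -3.24473044e-04,
         5.09971324e-04],
       [ 6.60194745e-04, -2.97284989e-01,  9.54788563e-01,
        -1.61192239e-01],
       [ 0.00000000e+00,  0.00000000e+00,  0.00000000e+00,
         1.00000000e+00]])}
{'time_s': 0.1, 'joints': array([ 8.32275253e+01,  2.20874037e+01,  3.87565823e-01, -2.50099409e-02,
       -6.84089181e+01, -1.48176471e+01]), 'joint_velocities': array([ 0.04977938, -0.11957191,  0.23406571,  0.11139281, -0.00219137,
       -0.12293224]), 'effort': array([-6.35062970e-04, -3.91692889e+01,  1.87932891e+01,  4.23194513e+00,
        1.33907425e-02, -7.57046428e-05]), 'tcp_pos': array([0.22975569, 0.58067247, 0.22155843]), 'ee_rot': array([[ 9.29780710e-01, -3.68113349e-01, -6.26884818e-04],
       [-3.68113871e-01, -9.29778900e-01, -1.83700837e-03],
       [ 9.33630267e-05,  1.93877994e-03, -9.99998116e-01]]), 'wrist_force': array([-0.52818985, -0.28558276, -1.45737157]), 'moment': array([-0.01138842, -0.00287752, -0.02392709]), 'gripper_force': 0.0, 'gripper_width': 1.001955483505715}
```

View pics/scene0.png

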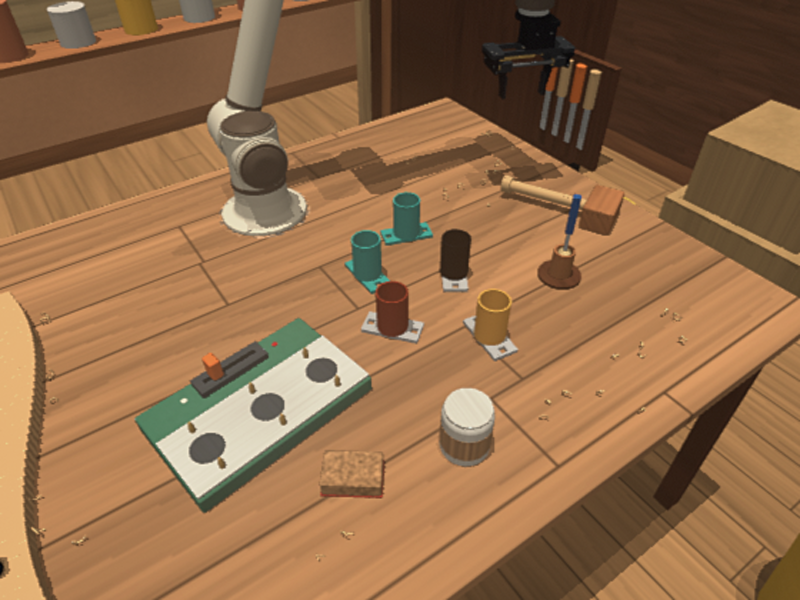

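View pics/top0.png

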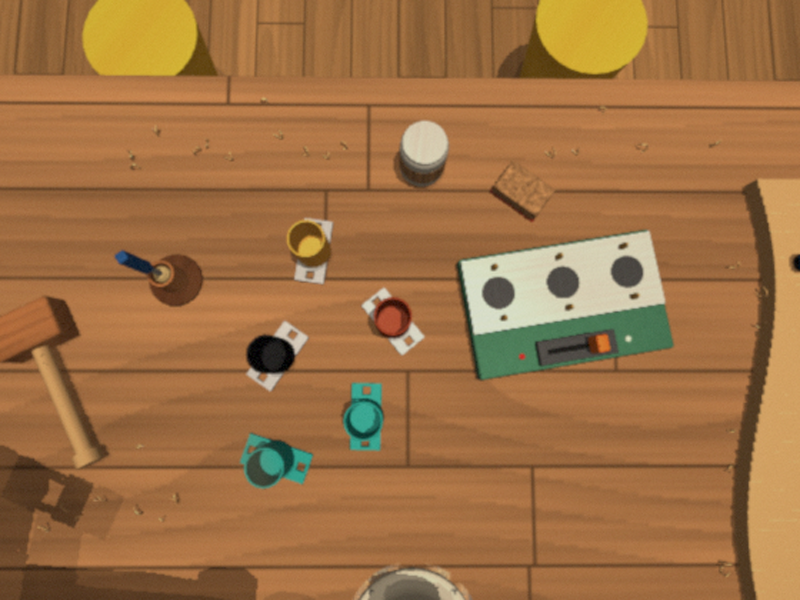

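The scene shows all three cups (honey, chestnut, black), two turquoise decoys, the warmer, and the brush in its stand. In the top view (800x600) they are at honey (308,242), chestnut (393,318), black (271,354), stand (165,275) and the slide grip (600,343). Next I'll enlarge the relevant areas.

Run:
```python
import cv2
im=cv2.imread("pics/top0_raw.png")
def crop(n,x0,y0,w,h,k):
    c=cv2.resize(im[y0:y0+h,x0:x0+w],None,fx=k,fy=k,interpolation=cv2.INTER_CUBIC);cv2.imwrite(n,c)
crop("pics/c1.png",75,145,230,140,3.4)
crop("pics/c2.png",315,155,160,115,5)
```

```text
(no output)
```

View pics/c1.png

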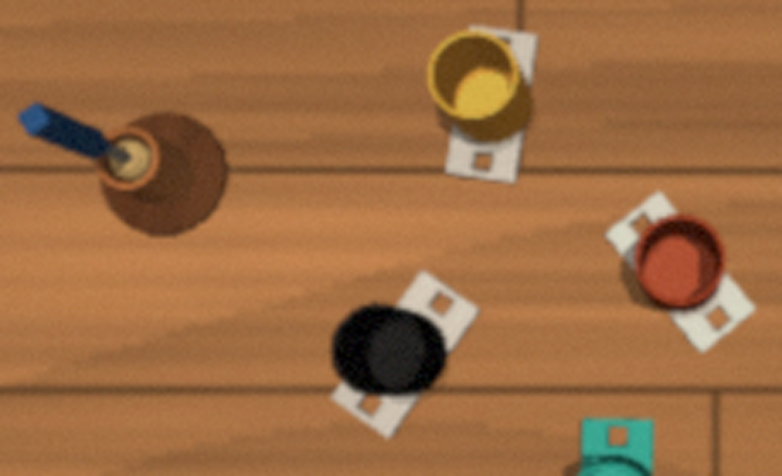

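View pics/c2.png

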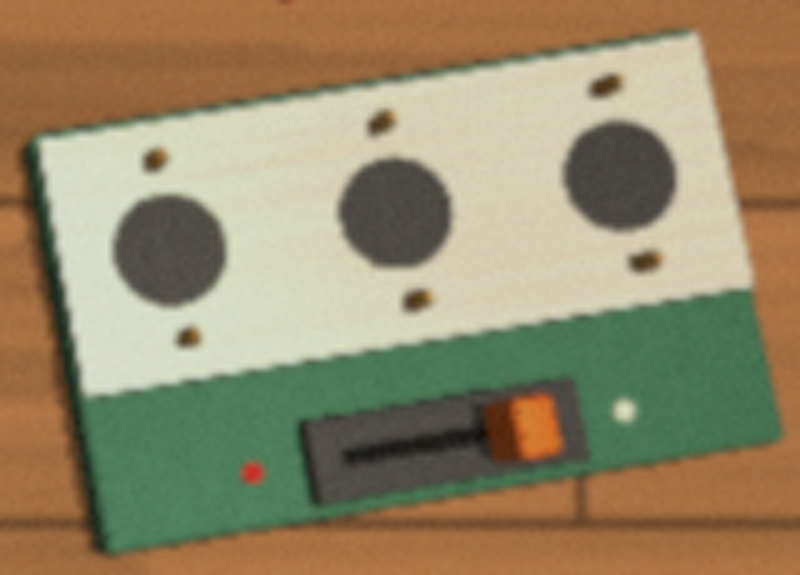

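The crops give sharp rims, plate corners, bay discs, slide and brush. I'm converting these to world coordinates.

```bash
cat > h.py <<'E'
from station import r,cams
import cv2,numpy as np
from scipy.spatial.transform import Rotation as R
def world(n,uv,z,T=None):
    c=cams.get_calibration(n);K=c["camera_matrix"]
    p=np.linalg.inv(K)@np.array([uv[0],uv[1],1.])
    if n=="wrist": M=T@c["T_tool_cam"];Rm=M[:3,:3];o=M[:3,3]
    else:
        Rm=cv2.Rodrigues(c["rvec"])[0].T;o=-Rm@c["tvec"]
    d=Rm@p
    return o+d*(z-o[2])/d[2]
def toolT():
    s=r.sense();T=np.eye(4);T[:3,:3]=s["ee_rot"];T[:3,3]=s["tcp_pos"];return T
def plan(xyz,yaw,tool=None):
    """needed shift in current tool axes and turn in 6deg units; yaw = world deg of tool y axis (mod 180)"""
    T=toolT() if tool is None else tool
    c,s=np.cos(np.radians(yaw)),np.sin(np.radians(yaw))
    best=None
    for g in(1,-1):
        y=np.array([c*g,s*g,0]);z=np.array([0,0,-1.]);G=np.c_[np.cross(y,z),y,z]
        rv=R.from_matrix(T[:3,:3].T@G).as_rotvec()
        if best is None or np.linalg.norm(rv)<np.linalg.norm(best[0]): best=(rv,G)
    sh=T[:3,:3].T@(np.array(xyz)-T[:3,3])
    print("turn(6deg units)",np.round(np.degrees(best[0])/6,2),"shift cur axes",np.round(sh,4),"| shift in goal axes",np.round(best[1].T@(np.array(xyz)-T[:3,3]),4))
E
python3 - <<'E'
from h import *
f1=lambda x,y:((x+.5)/3.4-.5+75,(y+.5)/3.4-.5+145)
f2=lambda x,y:((x+.5)/5-.5+315,(y+.5)/5-.5+155)
W=lambda f,p,z:np.round(world("top",f(*p),z)[:2],4)
for n,rim,a,b in(("honey",(473,75),(480,180),(503.5,30)),("chest",(680,263),(728.5,329),(632.5,212.5)),("ebony",(377,350),(359,417),(452.5,290.5))):
    A=W(f1,a,.008);B=W(f1,b,.008);d=B-A
    print(n,"rim",W(f1,rim,.096),"plate",(A+B)/2,"len",np.linalg.norm(d),"xyaw",np.degrees(np.arctan2(d[1],d[0])))
print("stand mouth",W(f1,(129,158),.068),"foot",W(f1,(165,174),.01),"brushtop",W(f1,(37,120),.196))
b=[W(f2,p,.04) for p in((620,175),(395,213),(170,250))];print("bays0..2",b,np.linalg.norm(b[2]-b[0]))
d=b[2]-b[0];print("warmer y dir yaw",np.degrees(np.arctan2(d[1],d[0])))
for z in(.054,.094):print("heat",W(f2,(539,427),z))
# triangulate heat z w/ scene, brush top
c=r.sense();print(np.degrees(np.arctan2(c["ee_rot"][1,1],c["ee_rot"][0,1])))
E
```

```text
honey rim [0.6236 0.1702] plate [0.6234 0.1704] len 0.1119823200331195 xyaw -7.59464336859145
chest rim [0.4995 0.0334] plate [0.5028 0.0332] len 0.10839723243699532 xyaw 39.534863068782094
ebony rim [0.4429 0.2277] plate [0.44325 0.2275 ] len 0.10979622033567453 xyaw -35.398154200235815
stand mouth [0.5723 0.4045] foot [0.5711 0.403 ] brushtop [0.5714 0.4035]
bays0..2 [array([ 0.5839, -0.3585]), array([ 0.5651, -0.2498]), array([ 0.5469, -0.1419])] 0.21973747973434116
warmer y dir yaw 99.69380172771474
heat [ 0.4626 -0.3089]
heat [ 0.4606 -0.2934]
-111.59935223643622
```

```bash
python3 -m handwheel '[[[0,0,0,0.02,0,-0.036,0.087],[0,0,0,0.0363,0.0039,-0.008,0.087],[0,0,0,0.0363,0.0039,-0.008,0.087],[0,0,0,0.0363,0.0039,-0.008,0.087],[0,0,0,0.0363,0.0039,-0.008,0.087],[0,0,0,0.0363,0.0039,-0.008,0.087],[0,0,0,0.0363,0.0039,-0.008,0.087],[0,0,0,0.0363,0.0039,-0.008,0.087],[0,0,0,0.0363,0.0039,-0.008,0.087],[0,0,0,0.0363,0.0039,-0.008,0.087],[0,0,0,0.0363,0.0039,0,0.087],[0,0,0,0,0,0,0.087]]]'
python3 - <<'E'
from h import *
np.save("T1.npy",toolT()); im=cams.capture("wrist");cv2.imwrite("pics/w1.png",im[:,:,::-1]);plan((.572,.404,.135),-111.6)
E
```

```text
time_s: 1.3
tcp_pos: [0.5748, 0.4014, 0.3288]
ee_rot: [[0.928, -0.373, -0.001], [-0.373, -0.928, -0.002], [-0.0, 0.002, -1.0]]
wrist_force: [0.2, 0.1, 0.2]
gripper_width: 0.994
gripper_force: 0.0
turn(6deg units) [ 0.02  0.01 -0.03] shift cur axes [-0.0015 -0.0014  0.1938] | shift in goal axes [-0.0017 -0.001   0.1938]
```

View pics/w1.png

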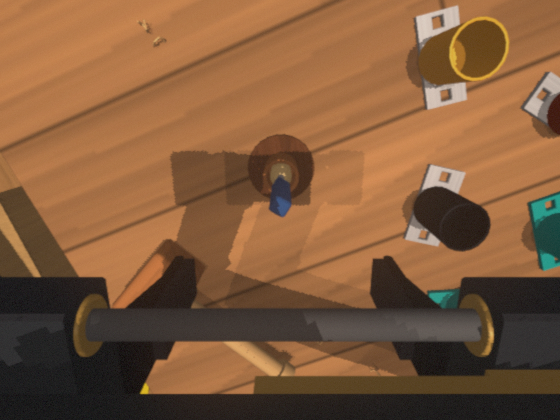

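The wrist view shows the brush handle at about (281,200), centred between the fingers. I'll zoom in for the handle's yaw.

Run:
```python
import cv2
im=cv2.imread("pics/w1.png");cv2.imwrite("pics/w1c.png",cv2.resize(im[165:225,245:320],None,fx=10,fy=10,interpolation=cv2.INTER_CUBIC))
```

```text
(no output)
```

View pics/w1c.png

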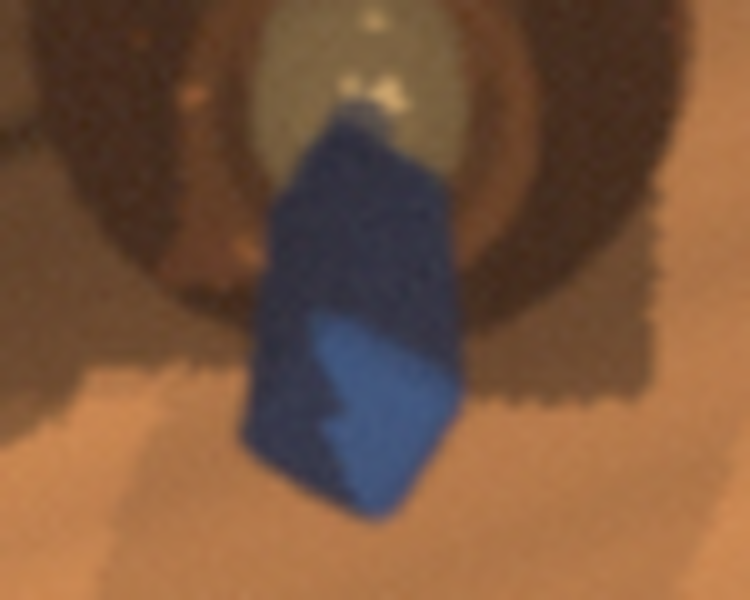

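Run:
```python
from h import *
T=np.load("T1.npy")
P=[world("wrist",(x/10-.45+245,y/10-.45+165),.196,T)[:2] for x,y in((310,310),(462,385),(380,520),(243,435))]
P=np.array(P);print(P,P.mean(0))
for i in range(4):
    d=P[(i+1)%4]-P[i];print(np.linalg.norm(d),np.degrees(np.arctan2(d[1],d[0]))%90)
a=np.mean([np.degrees(np.arctan2(*(P[(i+1)%4]-P[i])[::-1]))%90 for i in range(4)]);print(a)
plan((*((P.mean(0)+[.5715,.4035])/2),.135),a);plan((.572,.404,.135),a+90)
```

```text
[[0.58362825 0.40385892]
 [0.57282611 0.3944222 ]
 [0.56432008 0.40528323]
 [0.57564431 0.41324091]] [0.57410468 0.40420131]
0.014343567475771458 41.140396201574816
0.013795457397632969 38.06695204562246
0.01384061449354331 35.0961788610994
0.01231928984018173 40.397332290761774
38.675214849764615
turn(6deg units) [0.02 0.01 4.92] shift cur axes [-0.0007 -0.0016  0.1938] | shift in goal axes [-0.0014 -0.0006  0.1938]
turn(6deg units) [ 1.000e-02  2.000e-02 -1.008e+01] shift cur axes [-0.0015 -0.0014  0.1938] | shift in goal axes [ 0.     -0.002   0.1938]
```

```bash
python3 -m handwheel '[[[0,0,1.23,-0.0007,-0.0016,0.02,0.087],[0,0,1.23,0,0,0.02,0.087],[0,0,1.23,0,0,0.02,0.087],[0,0,1.23,0,0,0.02,0.087],[0,0,0,0,0,0.035,0.087],[0,0,0,0,0,0.035,0.087],[0,0,0,0,0,0.025,0.087],[0,0,0,0,0,0.019,0.087],[0,0,0,0,0,0,0.087]]]'; python3 -c "
from h import *
plan((.5727,.4039,.135),38.7)"
python3 -m handwheel '[[[0,0,0,0,0,0,0.0],[0,0,0,0,0,0,0.0],[0,0,0,0,0,0,0.0],[0,0,0,0,0,0,0.0],[0,0,0,0,0,0,0.0],[0,0,0,0,0,0,0.0],[0,0,0,0,0,0,0.0],[0,0,0,0,0,0,0.0],[0,0,0,0,0,0,0.0]]]'
```

```text
time_s: 2.25
tcp_pos: [0.5689, 0.4049, 0.1325]
ee_rot: [[0.628, -0.778, -0.006], [-0.778, -0.628, -0.005], [0.0, 0.008, -1.0]]
wrist_force: [-0.2, -0.4, 0.4]
gripper_width: 0.995
gripper_force: 0.0
turn(6deg units) [ 0.08 -0.    0.04] shift cur axes [ 0.0032 -0.0024 -0.0025] | shift in goal axes [ 0.0032 -0.0024 -0.0025]
time_s: 3.15
tcp_pos: [0.5717, 0.4057, 0.1365]
ee_rot: [[0.628, -0.778, -0.0], [-0.778, -0.628, -0.0], [0.0, 0.0, -1.0]]
wrist_force: [-0.0, 0.8, 0.6]
gripper_width: 0.263
gripper_force: 0.0
```

```bash
python3 -m handwheel '[[[0,0,0,0,0,0,0.0],[0,0,0,0,0,0,0.0],[0,0,0,0,0,0,0.0],[0,0,0,0,0,0,0.0],[0,0,0,0,0,0,0.0]]]'
```

```text
time_s: 3.65
tcp_pos: [0.5716, 0.4057, 0.1364]
ee_rot: [[0.628, -0.778, -0.0], [-0.778, -0.628, -0.0], [-0.0, 0.0, -1.0]]
wrist_force: [-0.3, -0.1, 0.4]
gripper_width: 0.184
gripper_force: 30.0
```

```bash
python3 -m handwheel '[[[0,0,0,0,0,-0.03,0.0],[0,0,0,0,0,-0.04,0.0],[0,0,0,0,0,-0.04,0.0],[0,0,0,0,0,-0.015,0.0],[0,0,0,0,0,0,0.0],[0,0,0,0,0,0,0.0]]]'; python3 -c "
from h import *
im=cams.capture('top');cv2.imwrite('pics/t2raw.png',im[:,:,::-1])
a=cv2.imread('pics/top0_raw.png').astype(int);d=np.abs(a-cv2.imread('pics/t2raw.png')).max(2)
for n,x,y in(('h',216,172),('c',275,224),('e',192,248)):print(n,(d[y-30:y+30,x-30:x+30]>40).sum())
plan((.6235,.1703,.26),38.7)
print(r.sense()['gripper_width'])"
```

```text
time_s: 4.25
tcp_pos: [0.571, 0.4055, 0.2603]
ee_rot: [[0.628, -0.778, -0.002], [-0.778, -0.628, -0.001], [-0.001, 0.002, -1.0]]
wrist_force: [-0.1, 0.0, -0.8]
gripper_width: 0.181
gripper_force: 30.0
h 0
c 0
e 0
turn(6deg units) [0.04 0.   0.03] shift cur axes [ 0.216   0.1064 -0.0004] | shift in goal axes [ 0.2163  0.1057 -0.0007]
0.1834121335990105
```

```bash
python3 -m handwheel '[[[0,0,0,0.025,0.0125,0,0.0],[0,0,0,0.036,0.0177,0,0.0],[0,0,0,0.036,0.0177,0,0.0],[0,0,0,0.036,0.0177,0,0.0],[0,0,0,0.036,0.0177,0,0.0],[0,0,0,0.03,0.015,0,0.0],[0,0,0,0.015,0.0075,0,0.0],[0,0,0,0,0,0,0.0],[0,0,0,0,0,0,0.0],[0,0,0,0,0,0,0.0],[0,0,0,0,0,0,0.0]]]'; python3 -c "
from h import *
im=cams.capture('top');cv2.imwrite('pics/t3.png',cv2.resize(im[100:300,50:330,::-1],None,fx=2.8,fy=2.8))
plan((.6235,.1703,.14),38.7)"
```

```text
time_s: 5.4
tcp_pos: [0.6234, 0.174, 0.2611]
ee_rot: [[0.629, -0.777, -0.001], [-0.777, -0.629, -0.0], [-0.0, 0.001, -1.0]]
wrist_force: [-0.2, 0.4, -1.1]
gripper_width: 0.181
gripper_force: 30.0
turn(6deg units) [0.   0.   0.05] shift cur axes [0.0028 0.0021 0.1213] | shift in goal axes [0.0028 0.0022 0.1213]
```

View pics/t3.png

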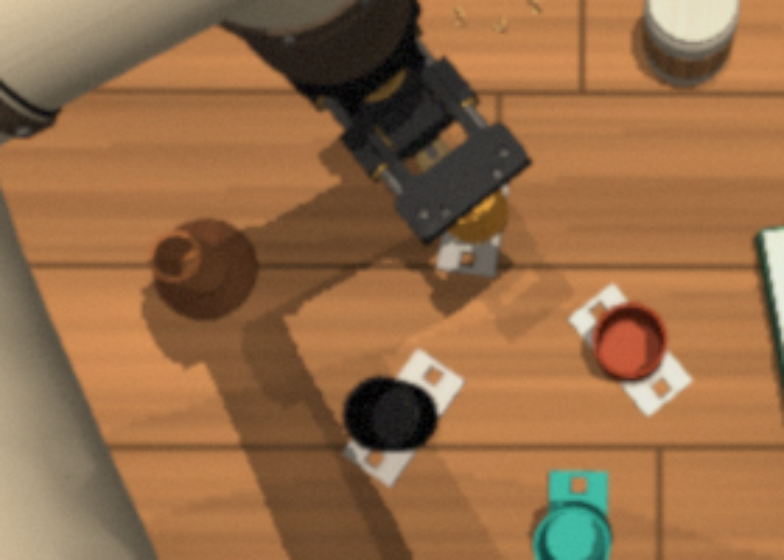

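The honey cup hasn't moved and the brush hangs straight above it (gripper at about (460,190) in the crop). Scrubbing it now.

```bash
python3 -m handwheel '[[[0,0,0,0.001,0.002,0.035,0.0],[0,0,0,0,0,0.045,0.0],[0,0,0,0,0,0.041,0.0],[0,0,0,0,0,0,0.0],[0,0,0,0,0,0,0.0],[0,0,0,0,0,0,0.0],[0,0,0,0,0,0,0.0]]]'; python3 -m handwheel '[[[0,0,0,0,0,-0.03,0.0],[0,0,0,0,0,-0.025,0.0],[0,0,0,0,0,0,0.0],[0,0,0,0,0,0,0.0],[0,0,0,0,0,0,0.0]]]'; python3 -m handwheel '[[[0,0,0,0,0,0.03,0.0],[0,0,0,0,0,0.025,0.0],[0,0,0,0,0,0,0.0],[0,0,0,0,0,0,0.0],[0,0,0,0,0,0,0.0],[0,0,0,0,0,0,0.0]]]';python3 -m handwheel '[[[0,0,0,0,0,-0.04,0.0],[0,0,0,0,0,-0.045,0.0],[0,0,0,0,0,-0.035,0.0],[0,0,0,0,0,0,0.0],[0,0,0,0,0,0,0.0]]]'; python3 -c "
from h import *
im=cams.capture('top');cv2.imwrite('pics/t4raw.png',im[:,:,::-1])
a=cv2.imread('pics/top0_raw.png').astype(int);d=np.abs(a-cv2.imread('pics/t4raw.png')).max(2)
for n,x,y in(('c',275,224),('e',192,248)):print(n,(d[y-30:y+30,x-30:x+30]>40).sum())
plan((.5010,.0333,.26),38.7)"
```

```text
time_s: 6.15
tcp_pos: [0.6236, 0.1712, 0.1428]
ee_rot: [[0.628, -0.778, 0.003], [-0.778, -0.628, 0.002], [0.001, -0.003, -1.0]]
wrist_force: [-0.2, 0.7, -0.8]
gripper_width: 0.182
gripper_force: 30.0
time_s: 6.65
tcp_pos: [0.622, 0.1705, 0.1949]
ee_rot: [[0.628, -0.779, -0.001], [-0.779, -0.628, -0.0], [-0.001, 0.001, -1.0]]
wrist_force: [0.5, 0.0, -0.5]
gripper_width: 0.18
gripper_force: 30.0
time_s: 7.25
tcp_pos: [0.6236, 0.171, 0.1421]
ee_rot: [[0.628, -0.778, 0.003], [-0.778, -0.628, 0.001], [0.001, -0.003, -1.0]]
wrist_force: [-1.1, -1.0, -0.2]
gripper_width: 0.183
gripper_force: 30.0
time_s: 7.75
tcp_pos: [0.6229, 0.1709, 0.2625]
ee_rot: [[0.628, -0.778, 0.003], [-0.778, -0.628, 0.002], [0.0, -0.004, -1.0]]
wrist_force: [-0.4, 0.1, -2.1]
gripper_width: 0.182
gripper_force: 30.0
c 0
e 507
turn(6deg units) [-0.    0.01  0.03] shift cur axes [0.0308 0.1806 0.0006] | shift in goal axes [0.0314 0.1805 0.0006]
```

```bash
python3 -m handwheel '[[[0,0,0,0.003,0.02,0,0.0],[0,0,0,0.006,0.036,0,0.0],[0,0,0,0.006,0.036,0,0.0],[0,0,0,0.006,0.036,0,0.0],[0,0,0,0.006,0.034,0,0.0],[0,0,0,0.003,0.018,0,0.0],[0,0,0,0,0,0,0.0],[0,0,0,0,0,0,0.0],[0,0,0,0,0,0,0.0],[0,0,0,0,0,0,0.0]]]'; python3 -c "
from h import *
plan((.5010,.0333,.14),38.7)
im=cams.capture('top');cv2.imwrite('pics/t5.png',cv2.resize(im[100:300,50:330,::-1],None,fx=2.8,fy=2.8));cv2.imwrite('pics/t5raw.png',im[:,:,::-1])"
```

```text
time_s: 8.8
tcp_pos: [0.5021, 0.035, 0.26]
ee_rot: [[0.628, -0.778, -0.001], [-0.778, -0.628, -0.0], [-0.0, 0.001, -1.0]]
wrist_force: [-0.5, 0.2, -0.3]
gripper_width: 0.18
gripper_force: 30.0
turn(6deg units) [0.01 0.   0.04] shift cur axes [0.0007 0.0019 0.1201] | shift in goal axes [0.0007 0.002  0.12  ]
```

View pics/t5.png

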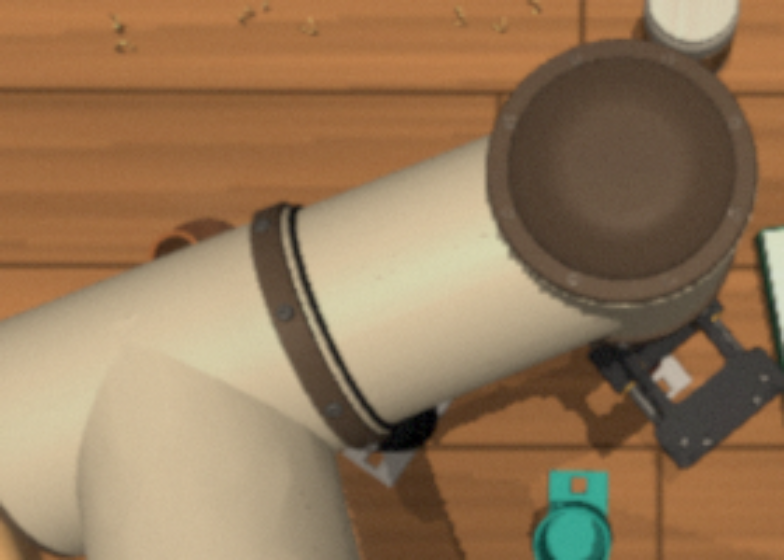

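The arm hides much of the view, but chestnut's plate corner at (668,378) is where it was, so I'll scrub it.

```bash
python3 -m handwheel '[[[0,0,0,0,0.002,0.035,0.0],[0,0,0,0,0,0.045,0.0],[0,0,0,0,0,0.041,0.0],[0,0,0,0,0,0,0.0],[0,0,0,0,0,0,0.0],[0,0,0,0,0,0,0.0],[0,0,0,0,0,0,0.0]]]'; python3 -m handwheel '[[[0,0,0,0,0,-0.03,0.0],[0,0,0,0,0,-0.025,0.0],[0,0,0,0,0,0,0.0],[0,0,0,0,0,0,0.0],[0,0,0,0,0,0,0.0]]]'; python3 -m handwheel '[[[0,0,0,0,0,0.03,0.0],[0,0,0,0,0,0.025,0.0],[0,0,0,0,0,0,0.0],[0,0,0,0,0,0,0.0],[0,0,0,0,0,0,0.0],[0,0,0,0,0,0,0.0]]]';python3 -m handwheel '[[[0,0,0,0,0,-0.04,0.0],[0,0,0,0,0,-0.045,0.0],[0,0,0,0,0,-0.035,0.0],[0,0,0,0,0,0,0.0],[0,0,0,0,0,0,0.0]]]'; python3 -c "
from h import *
plan((.4431,.2276,.26),38.7)
np.save('T6.npy',toolT())
im=cams.capture('wrist');cv2.imwrite('pics/w6.png',im[:,:,::-1])
im=cams.capture('scene');cv2.imwrite('pics/s6.png',cv2.resize(im[110:300,190:470,::-1],None,fx=2.8,fy=2.8))"
```

```text
time_s: 9.55
tcp_pos: [0.5011, 0.0335, 0.1415]
ee_rot: [[0.628, -0.778, 0.003], [-0.778, -0.628, 0.001], [0.001, -0.003, -1.0]]
wrist_force: [0.2, -0.1, -0.4]
gripper_width: 0.181
gripper_force: 30.0
time_s: 10.05
tcp_pos: [0.4992, 0.0329, 0.1941]
ee_rot: [[0.628, -0.779, -0.001], [-0.779, -0.628, 0.0], [-0.001, 0.001, -1.0]]
wrist_force: [-0.0, 1.5, -0.9]
gripper_width: 0.18
gripper_force: 30.0
time_s: 10.65
tcp_pos: [0.5008, 0.0333, 0.1408]
ee_rot: [[0.628, -0.778, 0.002], [-0.778, -0.628, 0.001], [0.001, -0.002, -1.0]]
wrist_force: [0.2, -0.6, -0.3]
gripper_width: 0.185
gripper_force: 30.0
time_s: 11.15
tcp_pos: [0.5, 0.0333, 0.2608]
ee_rot: [[0.628, -0.778, 0.003], [-0.778, -0.628, 0.002], [0.0, -0.003, -1.0]]
wrist_force: [-0.2, 0.3, -2.1]
gripper_width: 0.181
gripper_force: 30.0
turn(6deg units) [-0.03 -0.    0.03] shift cur axes [-0.187  -0.0777  0.001 ] | shift in goal axes [-0.1872 -0.0771  0.0008]
```

View pics/s6.png

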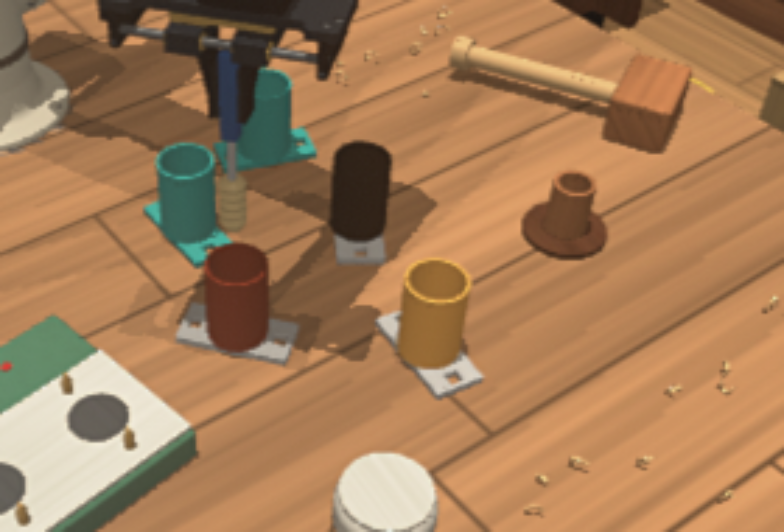

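The scene crop shows the brush above chestnut at (232,205). Honey, chestnut and ebony are all in their places, with ebony's plate at (360,247). Going to ebony.

```bash
python3 -m handwheel '[[[0,0,0,-0.018,-0.0075,0,0.0],[0,0,0,-0.036,-0.015,0,0.0],[0,0,0,-0.036,-0.015,0,0.0],[0,0,0,-0.036,-0.015,0,0.0],[0,0,0,-0.036,-0.015,0,0.0],[0,0,0,-0.026,-0.010,0,0.0],[0,0,0,0,0,0,0.0],[0,0,0,0,0,0,0.0],[0,0,0,0,0,0,0.0],[0,0,0,0,0,0,0.0]]]'; python3 -c "
from h import *
plan((.4431,.2276,.14),38.7)
im=cams.capture('scene');cv2.imwrite('pics/s7raw.png',im[:,:,::-1])"
```

```text
time_s: 12.25
tcp_pos: [0.4423, 0.2271, 0.2592]
ee_rot: [[0.627, -0.779, -0.001], [-0.779, -0.627, -0.001], [0.0, 0.001, -1.0]]
wrist_force: [0.1, -0.1, -0.9]
gripper_width: 0.182
gripper_force: 30.0
turn(6deg units) [ 0.01 -0.    0.02] shift cur axes [ 1.000e-04 -1.100e-03  1.192e-01] | shift in goal axes [ 1.000e-04 -9.000e-04  1.192e-01]
```

```bash
python3 -m handwheel '[[[0,0,0,-0.001,-0.001,0.035,0.0],[0,0,0,0,0,0.045,0.0],[0,0,0,0,0,0.040,0.0],[0,0,0,0,0,0,0.0],[0,0,0,0,0,0,0.0],[0,0,0,0,0,0,0.0],[0,0,0,0,0,0,0.0]]]'; python3 -m handwheel '[[[0,0,0,0,0,-0.03,0.0],[0,0,0,0,0,-0.025,0.0],[0,0,0,0,0,0,0.0],[0,0,0,0,0,0,0.0],[0,0,0,0,0,0,0.0]]]'; python3 -m handwheel '[[[0,0,0,0,0,0.03,0.0],[0,0,0,0,0,0.025,0.0],[0,0,0,0,0,0,0.0],[0,0,0,0,0,0,0.0],[0,0,0,0,0,0,0.0],[0,0,0,0,0,0,0.0]]]';python3 -m handwheel '[[[0,0,0,0,0,-0.04,0.0],[0,0,0,0,0,-0.045,0.0],[0,0,0,0,0,-0.035,0.0],[0,0,0,0,0,0,0.0],[0,0,0,0,0,0,0.0]]]'; python3 -c "
from h import *
plan((.5716,.4057,.26),38.7)"
```

```text
time_s: 13.0
tcp_pos: [0.4434, 0.2302, 0.1417]
ee_rot: [[0.628, -0.778, 0.003], [-0.778, -0.628, 0.003], [-0.0, -0.004, -1.0]]
wrist_force: [0.0, -0.3, -0.5]
gripper_width: 0.183
gripper_force: 30.0
time_s: 13.5
tcp_pos: [0.4418, 0.2291, 0.1942]
ee_rot: [[0.628, -0.779, -0.001], [-0.779, -0.628, -0.0], [-0.0, 0.001, -1.0]]
wrist_force: [0.2, -0.6, -1.4]
gripper_width: 0.182
gripper_force: 30.0
time_s: 14.1
tcp_pos: [0.443, 0.23, 0.1408]
ee_rot: [[0.628, -0.778, 0.002], [-0.778, -0.628, 0.002], [-0.0, -0.002, -1.0]]
wrist_force: [0.3, 0.5, -0.9]
gripper_width: 0.183
gripper_force: 30.0
time_s: 14.6
tcp_pos: [0.4423, 0.2297, 0.2608]
ee_rot: [[0.628, -0.778, 0.002], [-0.778, -0.628, 0.003], [-0.001, -0.003, -1.0]]
wrist_force: [-0.7, 0.5, -1.4]
gripper_width: 0.178
gripper_force: 30.0
turn(6deg units) [-0.03  0.01  0.03] shift cur axes [-0.0559 -0.2111  0.0015] | shift in goal axes [-0.0565 -0.2109  0.0008]
```

```bash
python3 -m handwheel '[[[0,0,0,-0.005,-0.019,0,0.0],[0,0,0,-0.009,-0.036,0,0.0],[0,0,0,-0.010,-0.036,0,0.0],[0,0,0,-0.010,-0.036,0,0.0],[0,0,0,-0.010,-0.036,0,0.0],[0,0,0,-0.008,-0.031,0,0.0],[0,0,0,-0.004,-0.017,0,0.0],[0,0,0,0,0,0,0.0],[0,0,0,0,0,0,0.0],[0,0,0,0,0,0,0.0],[0,0,0,0,0,0,0.0],[0,0,0,0,0,0,0.0]]]'; python3 -c "
from h import *
plan((.5716,.4057,.1364),38.7)"
```

```text
time_s: 15.8
tcp_pos: [0.5711, 0.405, 0.2603]
ee_rot: [[0.628, -0.778, 0.0], [-0.778, -0.628, 0.001], [-0.0, -0.001, -1.0]]
wrist_force: [0.8, -0.5, -0.1]
gripper_width: 0.186
gripper_force: 30.0
turn(6deg units) [-0.01  0.    0.03] shift cur axes [-0.0003 -0.0008  0.1239] | shift in goal axes [-0.0003 -0.0009  0.1239]
```

```bash
python3 -m handwheel '[[[0,0,0,0,-0.001,0.03,0.0],[0,0,0,0,0,0.02,0.0],[0,0,0,0,0,0.015,0.0],[0,0,0,0,0,0.015,0.0],[0,0,0,0,0,0.015,0.0],[0,0,0,0,0,0.015,0.0],[0,0,0,0,0,0.012,0.0],[0,0,0,0,0,0,0.0],[0,0,0,0,0,0,0.0],[0,0,0,0,0,0,0.0],[0,0,0,0,0,0,0.0]]]'
```

```text
time_s: 16.9
tcp_pos: [0.5726, 0.4065, 0.1387]
ee_rot: [[0.628, -0.778, 0.002], [-0.778, -0.628, 0.001], [-0.0, -0.002, -1.0]]
wrist_force: [-0.5, 0.8, -1.0]
gripper_width: 0.18
gripper_force: 30.0
```

```bash
python3 -m handwheel '[[[0,0,0,-0.001,0,0.001,0.0],[0,0,0,0,0,0,0.0],[0,0,0,0,0,0,0.03],[0,0,0,0,0,0,0.087],[0,0,0,0,0,0,0.087],[0,0,0,0,0,0,0.087],[0,0,0,0,0,0,0.087],[0,0,0,0,0,0,0.087],[0,0,0,0,0,0,0.087]]]'; python3 -m handwheel '[[[0,0,0,0,0,-0.02,0.087],[0,0,0,0,0,-0.04,0.087],[0,0,0,0,0,-0.04,0.087],[0,0,0,0,0,-0.02,0.087],[0,0,0,0,0,0,0.087],[0,0,0,0,0,0,0.087]]]';python3 -c "
from h import *
im=cams.capture('scene');cv2.imwrite('pics/s8.png',cv2.resize(im[110:300,190:470,::-1],None,fx=2.8,fy=2.8));cv2.imwrite('pics/s8raw.png',im[:,:,::-1])
a=cv2.imread('pics/scene0.png');b=cv2.resize(im[:,:,::-1],(800,600),interpolation=cv2.INTER_CUBIC)
d=np.abs(a.astype(int)-b).max(2)
for n,x,y in(('h',491,322),('c',393,312),('e',455,262),('brush',565,240)):print(n,(d[y-45:y+45,x-35:x+35]>40).sum())
plan((.4431,.2276,.26),-35.4+90)"
```

```text
time_s: 17.8
tcp_pos: [0.5716, 0.4069, 0.1366]
ee_rot: [[0.628, -0.778, 0.0], [-0.778, -0.628, -0.0], [0.0, -0.0, -1.0]]
wrist_force: [0.5, 0.2, -0.7]
gripper_width: 0.734
gripper_force: 0.0
time_s: 18.4
tcp_pos: [0.5712, 0.4069, 0.2564]
ee_rot: [[0.628, -0.778, -0.001], [-0.778, -0.628, 0.001], [-0.001, 0.0, -1.0]]
wrist_force: [0.5, 0.0, -0.9]
gripper_width: 0.998
gripper_force: 0.0
h 0
c 0
e 382
brush 2847
turn(6deg units) [ 0.02  0.01 -2.62] shift cur axes [ 0.0591  0.2119 -0.0044] | shift in goal axes [-0.0005  0.22   -0.0049]
```

View pics/s8.png

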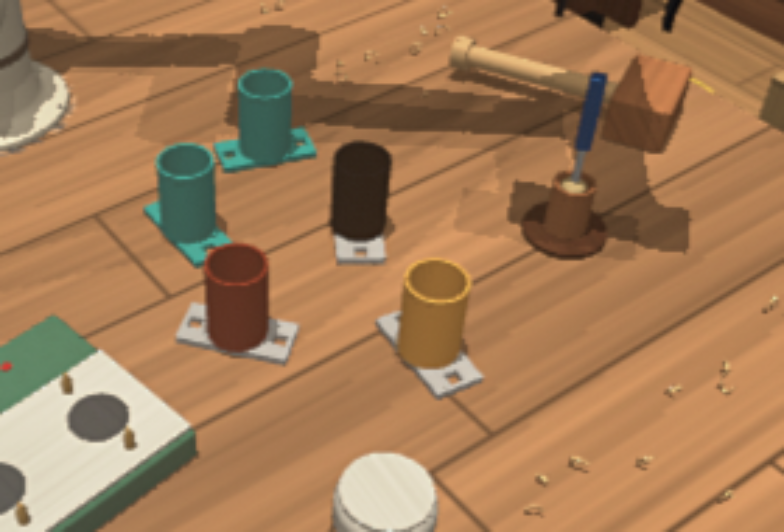

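The brush is back upright in its stand and the cups haven't moved. Next is the ebony cup.

```bash
python3 -m handwheel '[[[0,0,0,0.005,0.02,0,0.087],[0,0,0,0.0115,0.041,0,0.087],[0,0,0,0.0115,0.041,0,0.087],[0,0,0,0.0115,0.041,0,0.087],[0,0,0,0.0115,0.041,0,0.087],[0,0,0,0.008,0.028,0,0.087],[0,0,-1.31,0,0,0.02,0.087],[0,0,-1.31,0,0,0.03,0.087],[0,0,0,0,0,0.03,0.087],[0,0,0,0,0,0.02,0.087],[0,0,0,0,0,0,0.087],[0,0,0,0,0,0,0.087]]]'; python3 -m handwheel '[[[0,0,0,0,0,0,0.087],[0,0,0,0,0,0,0.087]]]'; python3 -c "
from h import *
np.save('T9.npy',toolT());im=cams.capture('wrist');cv2.imwrite('pics/w9.png',im[:,:,::-1]);cv2.imwrite('pics/w9.png',im[:,:,::-1])
plan((.4431,.2276,.043),-35.4+90);print(r.sense()['joints'])"
```

```text
time_s: 19.65
tcp_pos: [0.4435, 0.2276, 0.156]
ee_rot: [[0.815, -0.579, -0.001], [-0.579, -0.815, -0.002], [0.0, 0.002, -1.0]]
wrist_force: [0.5, -0.1, 1.1]
gripper_width: 0.997
gripper_force: 0.0
time_s: 19.85
tcp_pos: [0.4442, 0.2284, 0.1576]
ee_rot: [[0.815, -0.579, 0.002], [-0.579, -0.815, 0.002], [0.001, -0.002, -1.0]]
wrist_force: [0.5, -0.5, -0.5]
gripper_width: 0.999
gripper_force: 0.0
turn(6deg units) [-0.02 -0.    0.  ] shift cur axes [-0.0004  0.0014  0.1146] | shift in goal axes [-0.0004  0.0011  0.1146]
[ 4.58792378e+01  1.33006964e+01 -2.24301943e+01  9.36222108e-03
 -5.41455404e+01  8.73338769e+00]
```

View pics/w9.png

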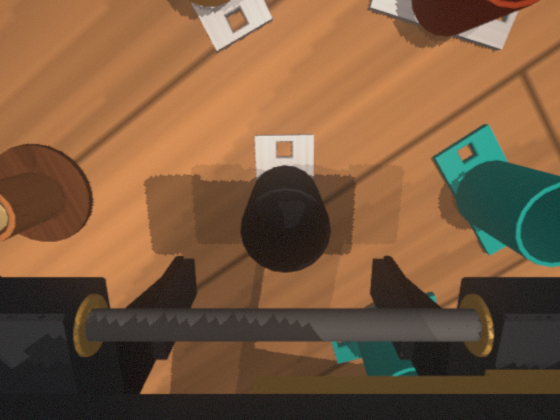

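The wrist view shows the black rim centred at about (286,228), the plate hole at (285,149), and the plate nearly square to the tool.

Run:
```python
from h import *
T=np.load("T9.npy")
a=world("wrist",(286,228),.096,T);b=world("wrist",(284.7,149),.008,T)
e=[world("wrist",p,.008,T) for p in((255.5,136.5),(313.5,135))]
d=b-a;print(a,b,np.hypot(*d[:2]),np.degrees(np.arctan2(d[1],d[0])))
d=e[1]-e[0];print(np.hypot(*d[:2]),np.degrees(np.arctan2(d[1],d[0]))+90, (e[0]+e[1])/2)
```

```text
[0.44571049 0.22441488 0.096     ] [0.47918949 0.20164264 0.008     ] 0.04048972713421498 -34.22333474644622
0.048917188981577965 -33.8561294439027 [0.48833794 0.19541    0.008     ]
```

```bash
python3 -m handwheel '[[[0,0,0,0,0.001,0.03,0.087],[0,0,0,0,0,0.035,0.087],[0,0,0,0,0,0.03,0.087],[0,0,0,0,0,0.019,0.087],[0,0,0,0,0,0,0.087],[0,0,0,0,0,0,0.087],[0,0,0,0,0,0,0.05],[0,0,0,0,0,0,0.05],[0,0,0,0,0,0,0.05],[0,0,0,0,0,0,0.05],[0,0,0,0,0,0,0.05],[0,0,0,0,0,0,0.05]]]'; python3 -c "
from h import *
s=r.sense();print(s['joints'],s['tcp_pos']);plan((.5839,-.3585,.16),99.0)"
```

```text
time_s: 21.1
tcp_pos: [0.4434, 0.2274, 0.0431]
ee_rot: [[0.815, -0.579, 0.001], [-0.579, -0.815, 0.001], [0.0, -0.001, -1.0]]
wrist_force: [-1.0, 1.1, 3.5]
gripper_width: 0.692
gripper_force: 30.0
[ 4.58669601e+01  2.22511239e+01 -3.00890659e+01  1.45453267e-02
 -3.75992747e+01  8.74452020e+00] [0.44337375 0.22744049 0.04307766]
turn(6deg units) [-0.01 -0.01 -7.4 ] shift cur axes [ 0.4538  0.3963 -0.1172] | shift in goal axes [ 0.0471  0.6007 -0.1169]
```

```bash
python3 -m handwheel '[[[0,0,0,0,0,-0.02,0.05],[0,0,0,0,0,-0.035,0.05],[0,0,0,0,0,-0.035,0.05],[0,0,0,0,0,-0.027,0.05],[0,0,0,0.016,0.014,0,0.05],[0,0,0,0.03,0.0262,0,0.05],[0,0,0,0.03,0.0262,0,0.05],[0,0,0,0.03,0.0262,0,0.05],[0,0,0,0.03,0.0262,0,0.05],[0,0,0,0.03,0.0262,0,0.05],[0,0,0,0.03,0.0262,0,0.05],[0,0,0,0.03,0.0262,0,0.05]]]'; python3 -m handwheel '[[[0,0,0,0.03,0.0262,0,0.05],[0,0,0,0.03,0.0262,0,0.05],[0,0,0,0.03,0.0262,0,0.05],[0,0,0,0.03,0.0262,0,0.05],[0,0,0,0.03,0.0262,0,0.05],[0,0,0,0.03,0.0262,0,0.05],[0,0,0,0.03,0.0262,0,0.05],[0,0,0,0.017,0.015,0,0.05],[0,0,0,0,0,0,0.05],[0,0,0,0,0,0,0.05]]]'; python3 -m handwheel '[[[0,0,-1.2,0,0,0,0.05],[0,0,-1.2,0,0,0,0.05],[0,0,-1.2,0,0,0,0.05],[0,0,-1.2,0,0,0,0.05],[0,0,-1.2,0,0,0,0.05],[0,0,-1.2,0,0,0,0.05],[0,0,0,0,0,0,0.05],[0,0,0,0,0,0,0.05],[0,0,0,0,0,0,0.05]]]';python3 -c "
from h import *
plan((.5839,-.3585,.11),99.0)
s=r.sense();print(s['joints'])
np.save('T10.npy',toolT());im=cams.capture('wrist');cv2.imwrite('pics/w10.png',im[:,:,::-1])"
```

```text
time_s: 22.3
tcp_pos: [0.512, -0.0663, 0.1585]
ee_rot: [[0.815, -0.579, -0.002], [-0.579, -0.815, 0.0], [-0.002, 0.001, -1.0]]
wrist_force: [1.2, 0.6, -3.1]
gripper_width: 0.695
gripper_force: 30.0
time_s: 23.3
tcp_pos: [0.5819, -0.3577, 0.1575]
ee_rot: [[0.814, -0.58, -0.003], [-0.58, -0.814, 0.002], [-0.004, 0.0, -1.0]]
wrist_force: [0.7, 0.3, -3.2]
gripper_width: 0.698
gripper_force: 30.0
time_s: 24.2
tcp_pos: [0.583, -0.3573, 0.1595]
ee_rot: [[0.991, 0.135, -0.0], [0.135, -0.991, 0.0], [-0.0, -0.0, -1.0]]
wrist_force: [-0.6, -0.3, -2.6]
gripper_width: 0.692
gripper_force: 30.0
turn(6deg units) [-0.    0.   -0.21] shift cur axes [0.0007 0.0013 0.0495] | shift in goal axes [0.0007 0.0013 0.0495]
[-1.79900674e+01  3.02680079e+01  4.63005448e+00 -1.02624193e-02
 -6.43855125e+01  1.15742746e+02]
```

View pics/w10.png

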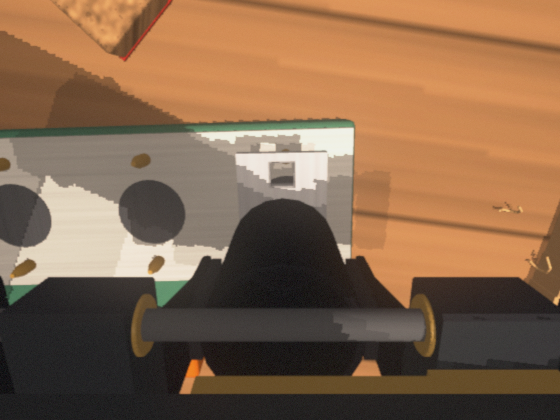

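The wrist view shows the held cup's plate with its hole at (282,174), bay1's disc at (152,211), and the warmer's back edge nearly parallel to the plate edge. I'm checking this numerically.

Run:
```python
from h import *
T=np.load("T10.npy");w=lambda p,z:world("wrist",p,z,T)[:2]
ang=lambda d:np.degrees(np.arctan2(d[1],d[0]))
zt=T[2,3]-.043+.008
hole=w((282,174),zt);e=[w(p,zt) for p in((236,153),(327.5,151))]
d=e[1]-e[0];ya=ang(d)+90;print("plate yaw",ya,"w",np.hypot(*d),"hole",hole)
u=np.array([np.cos(np.radians(ya)),np.sin(np.radians(ya))])
print("centre by hole",hole-.043*u,"by edge",(e[0]+e[1])/2-.055*u,"tcp",T[:2,3])
d=w((353,121),.04)-w((0,131),.04);print("warmer edge yaw",ang(d)+90)
b1=w((152,211.5),.04);print("bay1",b1,"bay0 pred",b1+.11*np.array([np.sin(np.radians(9.7)),-np.cos(np.radians(9.7))]))
```

```text
plate yaw 9.056774759931045 w 0.049343387055689025 hole [ 0.62661409 -0.3508937 ]
centre by hole [ 0.58415017 -0.35766247] by edge [ 0.58416416 -0.35777613] tcp [ 0.58302483 -0.35728667]
warmer edge yaw 9.383966944283216
bay1 [ 0.56581353 -0.25247009] bay0 pred [ 0.58434736 -0.36089747]
```

```bash
python3 -m handwheel '[[[0,0,-0.08,-0.0003,0.0022,0.02,0.05],[0,0,0,0,0,0.019,0.05],[0,0,0,0,0,0.01,0.05],[0,0,0,0,0,0,0.05],[0,0,0,0,0,0,0.05],[0,0,0,0,0,0,0.05],[0,0,0,0,0,0,0.05],[0,0,0,0,0,0,0.05]]]';python3 -c "
from h import *
np.save('T11.npy',toolT());im=cams.capture('wrist');cv2.imwrite('pics/w11.png',im[:,:,::-1])
cv2.imwrite('pics/w11c.png',cv2.resize(im[120:220,220:350,::-1],None,fx=6,fy=6,interpolation=cv2.INTER_CUBIC))"
```

```text
time_s: 25.05
tcp_pos: [0.5835, -0.3603, 0.1114]
ee_rot: [[0.99, 0.144, 0.001], [0.144, -0.99, -0.0], [0.001, 0.001, -1.0]]
wrist_force: [-0.6, -0.0, -2.3]
gripper_width: 0.693
gripper_force: 30.0
```

View pics/w11c.png

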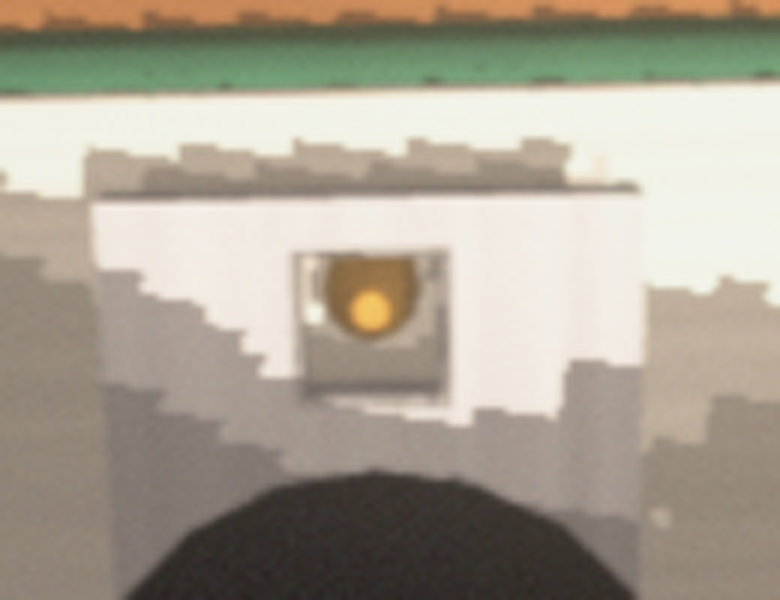

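The peg shows through the hole and is centred laterally, its tip at (373,312) against the hole centre at (374,326). I'm computing the residual offset.

Run:
```python
from h import *
T=np.load("T11.npy");f=lambda x,y:((x+.5)/6-.5+220,(y+.5)/6-.5+120)
w=lambda p,z:world("wrist",f(*p),z,T)
a=w((372,312),.062);b=w((374,325),T[2,3]-.035)
print(T[:3,:3].T@(a-b))
e=w((638,190),T[2,3]-.035)-w((92,202),T[2,3]-.035);g=w((780,78),.04)-w((0,96),.04)
print([np.degrees(np.arctan2(d[1],d[0]))+90 for d in(e,g)])
```

```text
[-0.00143257 -0.00024519  0.01436497]
[np.float64(9.599805025655755), np.float64(9.64384686951314)]
```

```bash
python3 -m handwheel '[[[0,0,0,-0.0012,0,0.004,0.05],[0,0,0,0,0,0.005,0.05],[0,0,0,0,0,0.005,0.05],[0,0,0,0,0,0.005,0.05],[0,0,0,0,0,0.005,0.05],[0,0,0,0,0,0.003,0.05],[0,0,0,0,0,0.001,0.05],[0,0,0,0,0,0,0.05],[0,0,0,0,0,0,0.05],[0,0,0,0,0,0,0.05]]]'
```

```text
time_s: 26.1
tcp_pos: [0.5817, -0.3603, 0.0832]
ee_rot: [[0.99, 0.144, -0.0], [0.144, -0.99, -0.0], [-0.0, 0.0, -1.0]]
wrist_force: [-3.4, 0.9, 3.1]
gripper_width: 0.693
gripper_force: 30.0
```

```bash
python3 -m handwheel '[[[0,0,0,0,0,0,0.065],[0,0,0,0,0,0,0.087],[0,0,0,0,0,0,0.087],[0,0,0,0,0,0,0.087],[0,0,0,0,0,0,0.087],[0,0,0,0,0,-0.02,0.087],[0,0,0,0,0,-0.03,0.087],[0,0,0,0,0,-0.03,0.087],[0,0,0,0,0,-0.03,0.087],[0,0,0,0,0,0,0.087],[0,0,0,0,0,0,0.087],[0,0,0,0,0,0,0.087]]]';python3 -c "
from h import *
im=cams.capture('wrist');cv2.imwrite('pics/w12.png',im[:,:,::-1])
im=cams.capture('top');cv2.imwrite('pics/t12raw.png',im[:,:,::-1])
a=cv2.imread('pics/top0_raw.png').astype(int);d=np.abs(a-cv2.imread('pics/t12raw.png')).max(2)
for n,x,y in(('h',216,172),('c',275,224)):print(n,(d[y-30:y+30,x-30:x+30]>40).sum())
plan((.5012,.0333,.16),39.5+90)"
```

```text
time_s: 27.3
tcp_pos: [0.5813, -0.36, 0.1913]
ee_rot: [[0.99, 0.144, -0.002], [0.144, -0.99, 0.001], [-0.002, -0.001, -1.0]]
wrist_force: [-0.5, 0.4, -0.7]
gripper_width: 0.998
gripper_force: 0.0
h 0
c 161
turn(6deg units) [-0.02  0.02 -5.2 ] shift cur axes [-0.0225 -0.4007  0.0316] | shift in goal axes [ 0.1884 -0.3545  0.031 ]
```

View pics/w12.png

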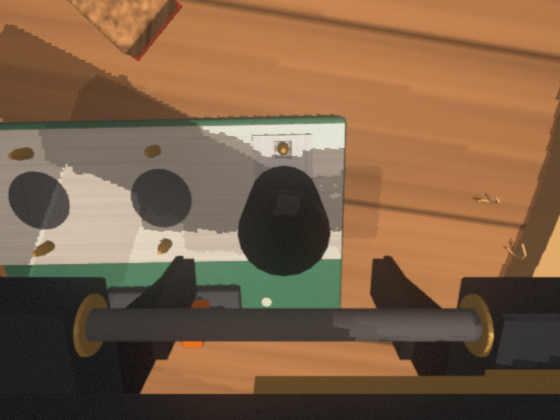

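Ebony is seated with its peg through the hole at (283,149) and the plate flush. That was my fourteenth and last picture, so from here I'll use image code and force readings. First I'm checking that the chestnut hasn't been knocked.

Run:
```python
import cv2,numpy as np
for f in("top0_raw","t2raw","t12raw"):
    im=cv2.imread(f"pics/{f}.png");h=cv2.cvtColor(im,cv2.COLOR_BGR2HSV)
    for n,lo,hi,(x,y) in(("c",(0,150,50),(7,255,255),(275,224)),("h",(18,150,60),(30,255,255),(216,172))):
        m=cv2.inRange(h[y-45:y+45,x-45:x+45],lo,hi);p=cv2.findNonZero(m)
        print(f,n,len(p),np.array(cv2.boundingRect(p))+[x-45,y-45,0,0],p.mean((0,1)).round(1))
    w=cv2.inRange(h[179:269,230:320],(0,0,120),(180,70,255));print("white",cv2.countNonZero(w),cv2.findNonZero(w).mean((0,1)).round(1))
a=cv2.imread("pics/top0_raw.png").astype(int);b=cv2.imread("pics/t12raw.png");d=(np.abs(a-b).max(2)>40)[194:254,245:305]
print(cv2.boundingRect(d.astype(np.uint8)),cv2.boundingRect(d.astype(np.uint8))[0]+245)
```

```text
top0_raw c 497 [262 209  26  27] [44.3 43. ]
top0_raw h 366 [201 154  28  32] [43.9 42.5]
white 367 [46.  49.1]
t2raw c 495 [262 208  26  28] [44.2 43.1]
t2raw h 358 [201 154  27  27] [43.7 42.3]
white 370 [46. 49.]
t12raw c 505 [262 209  26  27] [44.2 43. ]
t12raw h 353 [201 154  29  29] [43.7 42.5]
white 370 [46.  49.1]
(48, 35, 12, 25) 293
```

```bash
python3 -m handwheel '[[[0,0,0,-0.001,-0.02,0,0.087],[0,0,0,-0.0025,-0.045,0,0.087],[0,0,0,-0.0025,-0.045,0,0.087],[0,0,0,-0.0025,-0.045,0,0.087],[0,0,0,-0.0025,-0.045,0,0.087],[0,0,0,-0.0025,-0.045,0,0.087],[0,0,0,-0.0025,-0.045,0,0.087],[0,0,0,-0.0025,-0.045,0,0.087],[0,0,0,-0.0025,-0.045,0,0.087],[0,0,0,-0.0015,-0.0207,0,0.087],[0,0,-1.3,0,0,0.008,0.087],[0,0,-1.3,0,0,0.008,0.087]]]';python3 -m handwheel '[[[0,0,-1.3,0,0,0.008,0.087],[0,0,-1.3,0,0,0.007,0.087],[0,0,0,0,0,0,0.087],[0,0,0,0,0,0,0.087],[0,0,0,0,0,0,0.087]]]';python3 -c "
from h import *
plan((.5012,.0333,.043),39.5+90)
T=toolT();np.save('T13.npy',T);im=cams.capture('wrist');cv2.imwrite('pics/w13.png',im[:,:,::-1])
b=im[:,:,::-1].copy();h=cv2.cvtColor(b,cv2.COLOR_BGR2HSV)
m=cv2.inRange(h,(0,0,140),(180,60,255));m[275:]=0
n,l,s,c=cv2.connectedComponentsWithStats(m)
for i in range(1,n):
  if s[i,4]>300:
    q=cv2.findNonZero((l==i).astype(np.uint8));print(s[i],c[i].round(1),[k for k in cv2.minAreaRect(q)])
m=cv2.inRange(h,(0,140,30),(8,255,255))|cv2.inRange(h,(172,140,30),(180,255,255));m[280:]=0
n,l,s,c=cv2.connectedComponentsWithStats(m)
for i in range(1,n):
  if s[i,4]>300: print('red',s[i],c[i])"
```

```text
time_s: 28.6
tcp_pos: [0.5015, 0.0339, 0.1759]
ee_rot: [[0.911, 0.412, -0.001], [0.412, -0.911, -0.0], [-0.001, -0.0, -1.0]]
wrist_force: [0.1, -0.8, -0.3]
gripper_width: 0.998
gripper_force: 0.0
time_s: 29.1
tcp_pos: [0.5021, 0.0329, 0.1618]
ee_rot: [[0.773, 0.634, 0.0], [0.634, -0.773, -0.0], [0.0, 0.0, -1.0]]
wrist_force: [-0.2, -0.1, 0.5]
gripper_width: 1.003
gripper_force: 0.0
turn(6deg units) [ 0.   -0.   -0.02] shift cur axes [-0.0005 -0.0009  0.1188] | shift in goal axes [-0.0005 -0.0009  0.1188]
[ 180    0   75   45 1388] [219.5  18.2] [(216.50003051757812, 6.000003814697266), (60.10407257080078, 48.790367126464844), 45.0]
[ 256  135   58   41 1602] [285.  152.7] [(284.22442626953125, 154.38897705078125), (57.79378890991211, 39.28858947753906), 2.2906100749969482]
[ 414  204  146   71 5353] [485.8 248.1] [(486.5, 239.0), (70.0, 145.0), 90.0]
red [ 242  167   87  104 5834] [284.93983545 216.46726088]
```

```bash
cat > plate.py <<'E'
from h import *
import sys
def plate(fn,T,z,x0,x1,ymax):
    """far-end edge of white plate in the wrist picture -> yaw, centre"""
    b=cv2.imread(fn);h=cv2.cvtColor(b,cv2.COLOR_BGR2HSV)
    m=cv2.inRange(h,(0,0,140),(180,60,255));m[ymax:]=0;m[:,:x0]=0;m[:,x1:]=0
    n,l,s,c=cv2.connectedComponentsWithStats(m);i=1+np.argmax(s[1:,4]);q=l==i
    xs=[x for x in range(s[i,0]+4,s[i,0]+s[i,2]-4)];ys=[np.argmax(q[:,x])-.5 for x in xs]
    k=np.polyfit(xs,ys,1);res=np.abs(np.polyval(k,xs)-ys);good=res<1;k=np.polyfit(np.array(xs)[good],np.array(ys)[good],1)
    rows=range(int(max(ys))+4,int(max(ys))+12)
    L=np.mean([np.argmax(q[y]) for y in rows])-.5;Rr=np.mean([559-np.argmax(q[y][::-1]) for y in rows])+.5
    ym=rows[0]+3.5
    e0=world("wrist",(L,np.polyval(k,L)),z,T);e1=world("wrist",(Rr,np.polyval(k,Rr)),z,T)
    d=e1-e0;ya=np.arctan2(d[1],d[0])+np.pi/2
    mid=(world("wrist",(L,ym),z,T)+world("wrist",(Rr,ym),z,T))/2
    u=np.array([np.cos(ya),np.sin(ya)]);v=np.array([-u[1],u[0]])
    em=(e0+e1)[:2]/2; em=em+v*((mid[:2]-em)@v)
    cen=em-.055*u
    print("yaw",np.degrees(ya),"width",np.hypot(*d[:2]),"centre",cen,"in tool",(T[:3,:3].T@(np.r_[cen,z]-T[:3,3])).round(4),"bbox",s[i])
E
python3 - <<'E'
from plate import *
plate("pics/w9.png",np.load("T9.npy"),.008,220,350,200)
plate("pics/w13.png",np.load("T13.npy"),.008,220,350,200)
T=np.load("T10.npy");plate("pics/w10.png",T,T[2,3]-.035,236,329,200)
E
```

```text
yaw -35.311532606221704 width 0.04969367598023959 centre [0.44484803 0.22755664] in tool [0.001  0.0006 0.1496] bbox [ 255  135   59   42 1772]
yaw 39.09140360500742 width 0.048793994380816455 centre [0.50269187 0.0318773 ] in tool [-0.0003  0.0011  0.1538] bbox [ 256  135   58   41 1602]
yaw 9.59378309032466 width 0.04918749141283945 centre [ 0.5968937  -0.35622461] in tool [0.0139 0.0008 0.035 ] bbox [ 236  127   93   73 5984]
```

```bash
python3 -m handwheel '[[[0,0,0,0,0.001,0.03,0.087],[0,0,0,0,0,0.037,0.087],[0,0,0,0,0,0.032,0.087],[0,0,0,0,0,0.019,0.087],[0,0,0,0,0,0,0.087],[0,0,0,0,0,0,0.087],[0,0,0,0,0,0,0.05],[0,0,0,0,0,0,0.05],[0,0,0,0,0,0,0.05],[0,0,0,0,0,0,0.05],[0,0,0,0,0,0,0.05],[0,0,0,0,0,0,0.05]]]'; python3 -c "
from h import *
plan((.5646,-.2518,.16),99.7)"
```

```text
time_s: 30.35
tcp_pos: [0.5029, 0.0322, 0.0441]
ee_rot: [[0.772, 0.636, 0.001], [0.636, -0.772, 0.0], [0.001, 0.001, -1.0]]
wrist_force: [-0.7, 0.3, 4.2]
gripper_width: 0.695
gripper_force: 30.0
turn(6deg units) [ 0.   -0.01  4.97] shift cur axes [-0.133   0.2584 -0.1158] | shift in goal axes [ 0.013   0.2903 -0.1159]
```

```bash
python3 -m handwheel '[[[0,0,0,0,0,-0.02,0.05],[0,0,0,0,0,-0.035,0.05],[0,0,0,0,0,-0.035,0.05],[0,0,0,0,0,-0.026,0.05],[0,0,0,-0.009,0.0184,0,0.05],[0,0,0,-0.02,0.04,0,0.05],[0,0,0,-0.02,0.04,0,0.05],[0,0,0,-0.02,0.04,0,0.05],[0,0,0,-0.02,0.04,0,0.05],[0,0,0,-0.02,0.04,0,0.05],[0,0,0,-0.014,0.025,0,0.05],[0,0,0,-0.01,0.015,0,0.05]]]'; python3 -m handwheel '[[[0,0,1.24,0,0,0,0.05],[0,0,1.24,0,0,0,0.05],[0,0,1.24,0,0,0,0.05],[0,0,1.24,0,0,0,0.05],[0,0,0,0,0,0,0.05],[0,0,0,0,0,0,0.05],[0,0,0,0,0,0,0.05],[0,0,0,0,0,0,0.05]]]';python3 -c "
from h import *
plan((.5646,-.2518,.112),99.65)"
```

```text
time_s: 31.55
tcp_pos: [0.5635, -0.2536, 0.1577]
ee_rot: [[0.773, 0.634, -0.003], [0.634, -0.773, 0.001], [-0.001, -0.003, -1.0]]
wrist_force: [-0.4, 0.8, -3.2]
gripper_width: 0.698
gripper_force: 30.0
time_s: 32.35
tcp_pos: [0.5641, -0.2516, 0.1594]
ee_rot: [[0.985, 0.17, -0.0], [0.17, -0.985, 0.0], [-0.0, -0.0, -1.0]]
wrist_force: [0.2, -0.1, -3.0]
gripper_width: 0.695
gripper_force: 30.0
turn(6deg units) [-0.    0.    0.03] shift cur axes [0.0004 0.0003 0.0474] | shift in goal axes [0.0004 0.0003 0.0474]
```

```bash
python3 -m handwheel '[[[0,0,0,0.0004,0.0003,0.02,0.05],[0,0,0,0,0,0.018,0.05],[0,0,0,0,0,0.0095,0.05],[0,0,0,0,0,0,0.05],[0,0,0,0,0,0,0.05],[0,0,0,0,0,0,0.05],[0,0,0,0,0,0,0.05],[0,0,0,0,0,0,0.05]]]';cat > peg.py <<'E'
from h import *
def peg(fn,show=True):
    b=cv2.imread(fn)[145:200,255:310];h=cv2.cvtColor(b,cv2.COLOR_BGR2HSV)
    m=cv2.inRange(h,(10,130,60),(30,255,255));q=cv2.findNonZero(m)
    print(fn,"brass n",len(q),"bbox",np.array(cv2.boundingRect(q))+[255,145,0,0])
    bright=cv2.inRange(h,(10,120,190),(32,255,255));k=cv2.findNonZero(bright)
    if k is not None:print(" tip",(k.mean((0,1))+[255,145]).round(1),len(k))
    g=cv2.cvtColor(cv2.imread(fn),cv2.COLOR_BGR2GRAY)
    print(" row174",g[178:182,258:306].mean(0).astype(int));print(" col262",g[140:200,259:264].mean(1).astype(int)); print(" col282",g[140:200,278:287].mean(1).astype(int))
E
python3 -c "
from peg import *
print(toolT()[:3,3]);np.save('T14.npy',toolT());im=cams.capture('wrist');cv2.imwrite('pics/w14.png',im[:,:,::-1])
peg('pics/w11.png');peg('pics/w14.png')"
```

```text
time_s: 33.15
tcp_pos: [0.565, -0.2521, 0.1127]
ee_rot: [[0.986, 0.169, 0.001], [0.169, -0.986, -0.0], [0.001, 0.0, -1.0]]
wrist_force: [0.2, -0.6, -3.3]
gripper_width: 0.694
gripper_force: 30.0
[ 0.56498267 -0.25212875  0.11274701]
pics/w11.png brass n 84 bbox [277 164  11  11]
 tip [281.5 171.3] 34
 row174 [159 160 167 176 178 195 220 231 232 231 217 182 161 139 141 142 141 142
 142 143 141 143 142 143 143 143 142 143 143 144 143 144 142 143 140 139
 157 209 233 235 234 233 233 233 233 233 233 233]
 col262 [240 241 241 239 232 199 175 167 164 158 138 129 137 196 233 236 236 235
 235 235 235 236 235 236 236 235 235 235 235 235 234 234 234 234 228 209
 213 213 204 167 162 168 166 159 157 158 156 156 156 155 155 154 154 147
 128 124 123 123 123 123]
 col282 [241 241 241 239 232 196 173 162 155 147 137 128 160 222 236 237 236 236
 236 236 232 211 162 123 118 119 120 123 133 154 168 172 170 163 143 128
 143 154 145 143 141 141 136 123 113 133 169 187 190 161 155 155 154 154
 154 155 153 147 118  67]
pics/w14.png brass n 69 bbox [279 166  10   8]
 tip [282.9 170.3] 33
 row174 [157 156 156 155 155 155 155 155 155 155 173 209 213 187 162 131 129 130
 129 130 130 130 130 129 130 133 135 134 134 134 136 138 140 137 131 130
 130 150 174 208 231 233 232 231 230 230 230 231]
 col262 [228 230 231 231 227 206 168 161 161 157 145 135 129 122 170 231 233 233
 233 233 233 232 233 233 233 233 233 233 232 232 231 222 181 181 181 177
 159 156 156 155 155 155 155 154 154 154 153 153 153 152 151 151 152 150
 150 151 150 150 151 149]
 col282 [229 230 232 232 230 220 185 163 160 158 150 138 130 121 155 218 233 234
 233 234 234 233 229 204 150 119 117 126 151 165 166 165 155 137 123 139
 154 152 139 130 129 129 129 130 125 112 110 132 167 157 152 150 150 150
 149 150 150 149 144 131]
```

Run:
```python
from h import *
for n,t,ho,dz in(("T11",(281.5,171.3),(282,173.8),.035),("T14",(282.9,170.3),(283.7,175.6),.0361)):
    T=np.load(n+".npy");a=world("wrist",t,.062,T);b=world("wrist",ho,T[2,3]-dz,T);print(T[:3,:3].T@(a-b))
```

```text
[-0.00123661 -0.00033974  0.01436515]
[ 0.00032282 -0.00045468  0.01464717]
```

```bash
python3 -m handwheel '[[[0,0,0,0.0002,-0.0004,0.004,0.05],[0,0,0,0,0,0.005,0.05],[0,0,0,0,0,0.005,0.05],[0,0,0,0,0,0.005,0.05],[0,0,0,0,0,0.005,0.05],[0,0,0,0,0,0.004,0.05],[0,0,0,0,0,0.001,0.05],[0,0,0,0,0,0,0.05],[0,0,0,0,0,0,0.05],[0,0,0,0,0,0,0.05]]]'
```

```text
time_s: 34.2
tcp_pos: [0.5645, -0.2517, 0.0842]
ee_rot: [[0.986, 0.17, -0.0], [0.17, -0.986, -0.0], [-0.0, 0.0, -1.0]]
wrist_force: [-3.5, 2.1, 5.6]
gripper_width: 0.693
gripper_force: 30.0
```

```bash
python3 -m handwheel '[[[0,0,0,0,0,0,0.065],[0,0,0,0,0,0,0.087],[0,0,0,0,0,0,0.087],[0,0,0,0,0,0,0.087],[0,0,0,0,0,0,0.087],[0,0,0,0,0,-0.02,0.087],[0,0,0,0,0,-0.03,0.087],[0,0,0,0,0,-0.03,0.087],[0,0,0,0,0,-0.03,0.087],[0,0,0,0,0,0,0.087],[0,0,0,0,0,0,0.087],[0,0,0,0,0,0,0.087]]]';python3 -c "
from h import *
im=cams.capture('top')[:,:,::-1];cv2.imwrite('pics/t15raw.png',im)
im=np.ascontiguousarray(im);h=cv2.cvtColor(im,cv2.COLOR_BGR2HSV);x,y=216,172
p=cv2.findNonZero(cv2.inRange(h[y-45:y+45,x-45:x+45],(18,150,60),(30,255,255)));print(len(p),p.mean((0,1)))
plan((.6235,.1703,.16),-7.6+90)
T=toolT();np.save('T15.npy',T);im=cams.capture('wrist');cv2.imwrite('pics/w15.png',im[:,:,::-1])"
```

```text
time_s: 35.4
tcp_pos: [0.564, -0.2513, 0.1917]
ee_rot: [[0.986, 0.169, -0.002], [0.169, -0.986, 0.001], [-0.002, -0.001, -1.0]]
wrist_force: [-0.6, 0.3, -0.2]
gripper_width: 0.997
gripper_force: 0.0
364 [43.67307692 42.49725275]
turn(6deg units) [-0.01  0.03  2.89] shift cur axes [ 0.13   -0.4055  0.0317] | shift in goal axes [ 0.0032 -0.4258  0.0315]
```

Honey hasn't moved. Going to fetch it.

```bash
python3 -m handwheel '[[[0,0,0,0.007,-0.022,0,0.087],[0,0,0,0.0137,-0.0426,0,0.087],[0,0,0,0.0137,-0.0426,0,0.087],[0,0,0,0.0137,-0.0426,0,0.087],[0,0,0,0.0137,-0.0426,0,0.087],[0,0,0,0.0137,-0.0426,0,0.087],[0,0,0,0.0137,-0.0426,0,0.087],[0,0,0,0.0137,-0.0426,0,0.087],[0,0,0,0.0137,-0.0426,0,0.087],[0,0,0,0.0134,-0.0427,0,0.087],[0,0,1,0,0,0.01,0.087],[0,0,1,0,0,0.01,0.087]]]';python3 -m handwheel '[[[0,0,0.89,0,0,0.011,0.087],[0,0,0,0,0,0,0.087],[0,0,0,0,0,0,0.087],[0,0,0,0,0,0,0.087]]]';python3 -c "
from plate import *
plan((.6235,.1703,.043),-7.6+90)
T=toolT();np.save('T16.npy',T);im=cams.capture('wrist');cv2.imwrite('pics/w16.png',im[:,:,::-1])
plate('pics/w16.png',T,.008,220,350,200)"
```

```text
time_s: 36.7
tcp_pos: [0.624, 0.1718, 0.1714]
ee_rot: [[0.999, -0.041, -0.002], [-0.041, -0.999, -0.001], [-0.002, 0.001, -1.0]]
wrist_force: [-0.1, -1.1, 0.8]
gripper_width: 1.002
gripper_force: 0.0
time_s: 37.1
tcp_pos: [0.6247, 0.17, 0.1624]
ee_rot: [[0.991, -0.131, 0.001], [-0.131, -0.991, 0.0], [0.001, -0.0, -1.0]]
wrist_force: [-0.2, -0.5, -0.1]
gripper_width: 1.001
gripper_force: 0.0
turn(6deg units) [-0.   -0.01  0.01] shift cur axes [-1.400e-03 -1.000e-04  1.194e-01] | shift in goal axes [-0.0013 -0.0002  0.1194]
yaw -7.473520303146561 width 0.049607016190672155 centre [0.62518301 0.16840476] in tool [0.0005 0.0015 0.1544] bbox [ 256  135   58   37 1547]
```

```bash
python3 -m handwheel '[[[0,0,0,0,0.0008,0.03,0.087],[0,0,0,0,0,0.037,0.087],[0,0,0,0,0,0.032,0.087],[0,0,0,0,0,0.019,0.087],[0,0,0,0,0,0,0.087],[0,0,0,0,0,0,0.087],[0,0,0,0,0,0,0.05],[0,0,0,0,0,0,0.05],[0,0,0,0,0,0,0.05],[0,0,0,0,0,0,0.05],[0,0,0,0,0,0,0.05],[0,0,0,0,0,0,0.05]]]'; python3 -c "
from h import *
plan((.5458,-.1434,.16),99.65)"
```

```text
time_s: 38.35
tcp_pos: [0.6245, 0.1692, 0.0447]
ee_rot: [[0.991, -0.132, 0.001], [-0.132, -0.991, 0.0], [0.001, -0.0, -1.0]]
wrist_force: [-1.8, -1.1, 3.8]
gripper_width: 0.691
gripper_force: 30.0
turn(6deg units) [-0.   -0.01 -2.87] shift cur axes [-0.0366  0.3203 -0.1153] | shift in goal axes [-0.13    0.295  -0.1153]
```

```bash
python3 -m handwheel '[[[0,0,0,0,0,-0.02,0.05],[0,0,0,0,0,-0.035,0.05],[0,0,0,0,0,-0.035,0.05],[0,0,0,0,0,-0.025,0.05],[0,0,0,-0.0026,0.02,0,0.05],[0,0,0,-0.005,0.043,0,0.05],[0,0,0,-0.005,0.043,0,0.05],[0,0,0,-0.005,0.043,0,0.05],[0,0,0,-0.005,0.043,0,0.05],[0,0,0,-0.005,0.043,0,0.05],[0,0,0,-0.005,0.043,0,0.05],[0,0,0,-0.004,0.0423,0,0.05]]]'; python3 -m handwheel '[[[0,0,-0.95,0,0,0,0.05],[0,0,-0.95,0,0,0,0.05],[0,0,-0.97,0,0,0,0.05],[0,0,0,0,0,0,0.05],[0,0,0,0,0,0,0.05],[0,0,0,0,0,0,0.05],[0,0,0,0,0,0,0.05]]]';python3 -c "
from h import *
plan((.5453,-.1434,.1127),99.65)"
```

```text
time_s: 39.55
tcp_pos: [0.5428, -0.1453, 0.1571]
ee_rot: [[0.991, -0.133, -0.004], [-0.133, -0.991, 0.001], [-0.004, -0.0, -1.0]]
wrist_force: [0.4, -1.2, -1.7]
gripper_width: 0.694
gripper_force: 30.0
time_s: 40.25
tcp_pos: [0.5453, -0.1433, 0.1587]
ee_rot: [[0.986, 0.166, -0.001], [0.166, -0.986, 0.0], [-0.001, -0.0, -1.0]]
wrist_force: [0.6, -0.3, -2.7]
gripper_width: 0.695
gripper_force: 30.0
turn(6deg units) [-0.    0.01 -0.01] shift cur axes [-0.      0.0001  0.046 ] | shift in goal axes [-0.      0.0001  0.046 ]
```

```bash
python3 -m handwheel '[[[0,0,0,0,0,0.02,0.05],[0,0,0,0,0,0.017,0.05],[0,0,0,0,0,0.009,0.05],[0,0,0,0,0,0,0.05],[0,0,0,0,0,0,0.05],[0,0,0,0,0,0,0.05],[0,0,0,0,0,0,0.05],[0,0,0,0,0,0,0.05]]]'
python3 -c "
from peg import *
np.save('T17.npy',toolT());im=cams.capture('wrist');cv2.imwrite('pics/w17.png',im[:,:,::-1])
peg('pics/w17.png')"
```

```text
time_s: 41.05
tcp_pos: [0.5459, -0.1434, 0.1137]
ee_rot: [[0.986, 0.167, 0.001], [0.167, -0.986, -0.0], [0.001, 0.0, -1.0]]
wrist_force: [0.5, 0.3, -2.6]
gripper_width: 0.702
gripper_force: 30.0
pics/w17.png brass n 74 bbox [278 164  12  36]
 tip [283.3 168.6] 29
 row174 [142 143 140 140 140 141 141 144 171 193 195 201 189 155 133 122 123 123
 123 123 123 123 122 121 123 122 123 123 122 123 122 122 121 122 121 122
 121 133 167 204 220 222 220 218 217 217 218 218]
 col262 [223 221 216 194 191 183 158 144 128 126 124 113 116 166 218 221 222 221
 221 221 221 222 222 221 221 221 221 221 221 221 220 218 213 213 211 198
 156 142 142 140 141 140 140 140 140 139 140 139 138 138 138 138 137 137
 138 136 138 137 136 136]
 col282 [222 222 218 196 170 164 155 150 138 126 125 118 116 167 219 223 223 222
 222 222 222 210 153 126 107 113 131 146 151 150 146 136 123 136 153 150
 137 130 122 121 123 124 121 112  98 108 132 149 162 159 141 138 137 137
 137 136 136 134 123 101]
```

Run:
```python
from h import *
T=np.load("T17.npy");a=world("wrist",(283.2,168.6),.062,T);b=world("wrist",(283.4,173.9),T[2,3]-.0367,T);print(T[:3,:3].T@(a-b))
```

```text
[ 0.00033583 -0.00011158  0.01497875]
```

Residual is under 0.4 mm, so I'll seat it.

```bash
python3 -m handwheel '[[[0,0,0,0.0003,0,0.004,0.05],[0,0,0,0,0,0.005,0.05],[0,0,0,0,0,0.005,0.05],[0,0,0,0,0,0.005,0.05],[0,0,0,0,0,0.005,0.05],[0,0,0,0,0,0.004,0.05],[0,0,0,0,0,0.0015,0.05],[0,0,0,0,0,0,0.05],[0,0,0,0,0,0,0.05],[0,0,0,0,0,0,0.05]]]'
```

```text
time_s: 42.1
tcp_pos: [0.5456, -0.1434, 0.0847]
ee_rot: [[0.986, 0.168, -0.0], [0.168, -0.986, -0.0], [-0.0, 0.0, -1.0]]
wrist_force: [-3.2, 0.4, 5.2]
gripper_width: 0.692
gripper_force: 30.0
```

```bash
python3 -m handwheel '[[[0,0,0,0,0,0,0.065],[0,0,0,0,0,0,0.087],[0,0,0,0,0,0,0.087],[0,0,0,0,0,0,0.087],[0,0,0,0,0,0,0.087],[0,0,0,0,0,-0.02,0.087],[0,0,0,0,0,-0.03,0.087],[0,0,0,0,0,-0.03,0.087],[0,0,0,0,0,-0.03,0.0],[0,0,0,0,0,0,0.0],[0,0,0,0,0,0,0.0],[0,0,0,0,0,0,0.0]]]';python3 - <<'E'
from h import *
im=cv2.imread("pics/scene0.png");h=cv2.cvtColor(im,cv2.COLOR_BGR2HSV)
m=cv2.inRange(h[330:400,180:245],(4,190,170),(16,255,255));q=cv2.findNonZero(m)
print(cv2.boundingRect(q),q.mean((0,1))+[180,330])
for v in(352,356,360):
  p=((211+.5)*.7-.5,(v+.5)*.7-.5)
  for z in(.054,.074,.094):
    print(v,z,world("scene",p,z)[:2].round(4),world("top",((539.5)/5-.5+315,(427.5)/5-.5+155),z)[:2].round(4))
# brush and cups check
im=cams.capture('top')[:,:,::-1];cv2.imwrite('pics/t18raw.png',im)
plan((.4700,-.353,.19),99.65)
E
```

```text
time_s: 43.3
tcp_pos: [0.545, -0.1433, 0.1923]
ee_rot: [[0.986, 0.167, -0.002], [0.167, -0.986, 0.0], [-0.002, -0.001, -1.0]]
wrist_force: [-0.2, 0.0, -0.3]
gripper_width: 0.72
gripper_force: 0.0Traceback (most recent call last):
  File "<stdin>", line 4, in <module>
AttributeError: 'NoneType' object has no attribute 'mean'
```

Run:
```python
from h import *
im=cv2.imread("pics/scene0.png");h=cv2.cvtColor(im,cv2.COLOR_BGR2HSV)
m=cv2.inRange(h[330:400,180:245],(0,150,100),(20,255,255));m[:,42:]=0
n,l,s,c=cv2.connectedComponentsWithStats(m);print(s[1:],c[1:]+[180,330]);print(h[330:400:3,212])
for v in(352,356,360):
  p=((211+.5)*.7-.5,(v+.5)*.7-.5)
  for z in(.054,.094):
    print(v,z,world("scene",p,z)[:2].round(4),world("top",((539.5)/5-.5+315,(427.5)/5-.5+155),z)[:2].round(4))
im=cams.capture('top')[:,:,::-1];cv2.imwrite('pics/t18raw.png',im)
plan((.4700,-.353,.19),99.65)
```

```text
[[ 22  22  20  28 363]] [[212.09090909 365.4600551 ]]
[[ 14 133 173]
 [ 14 132 176]
 [ 13 133 172]
 [ 14 134 177]
 [ 14 131 171]
 [ 14 132 180]
 [ 14 133 186]
 [ 14 128 189]
 [ 11 173 180]
 [ 11 184 232]
 [ 11 181 230]
 [ 11 182 234]
 [ 10 174 138]
 [ 10 170 129]
 [ 11 171 133]
 [ 10 172 138]
 [ 10 160 118]
 [ 25  16  93]
 [ 18  33  93]
 [ 18  31  81]
 [ 14  55  60]
 [ 57  53  87]
 [ 66  78 137]
 [ 66  77 133]]
352 0.054 [ 0.4165 -0.2843] [ 0.4626 -0.3089]
352 0.094 [ 0.456  -0.2904] [ 0.4606 -0.2934]
356 0.054 [ 0.4252 -0.2878] [ 0.4626 -0.3089]
356 0.094 [ 0.4643 -0.2937] [ 0.4606 -0.2934]
360 0.054 [ 0.4339 -0.2911] [ 0.4626 -0.3089]
360 0.094 [ 0.4725 -0.2969] [ 0.4606 -0.2934]
turn(6deg units) [-0.01  0.03 -0.01] shift cur axes [-0.109   0.1943  0.0023] | shift in goal axes [-0.1091  0.1942  0.0021]
```

```bash
python3 -m handwheel '[[[0,0,0,-0.014,0.025,0,0.0],[0,0,0,-0.021,0.036,0,0.0],[0,0,0,-0.021,0.036,0,0.0],[0,0,0,-0.021,0.036,0,0.0],[0,0,0,-0.021,0.033,0,0.0],[0,0,0,-0.0135,0.0145,0,0.0],[0,0,0,0,0,0.03,0.0],[0,0,0,0,0,0.04,0.0],[0,0,0,0,0,0.04,0.0],[0,0,0,0,0,0.012,0.0],[0,0,0,0,0,0,0.0],[0,0,0,0,0,0,0.0]]]'; python3 -m handwheel '[[[0,0,0,0,0,0,0.0],[0,0,0,0,0,0,0.0],[0,0,0,0,0,0,0.0]]]'; python3 -c "
from h import *
plan((.4682,-.339,.07),99.65)"
```

```text
time_s: 44.55
tcp_pos: [0.4672, -0.3405, 0.0727]
ee_rot: [[0.986, 0.168, 0.001], [0.168, -0.986, -0.001], [0.001, 0.002, -1.0]]
wrist_force: [0.3, 0.9, 0.1]
gripper_width: 0.008
gripper_force: 0.0
time_s: 44.85
tcp_pos: [0.4667, -0.3402, 0.0729]
ee_rot: [[0.986, 0.167, 0.002], [0.167, -0.986, -0.001], [0.002, 0.001, -1.0]]
wrist_force: [-0.7, 0.4, -0.7]
gripper_width: 0.004
gripper_force: 0.0
turn(6deg units) [ 0.01 -0.02 -0.  ] shift cur axes [ 0.0016 -0.0009  0.0029] | shift in goal axes [ 0.0016 -0.0009  0.0029]
```

Pushing along tool −y (warmer +y), stopping short of the end first.

```bash
python3 -m handwheel '[[[0,0,0,0.001,-0.01,0,0.0],[0,0,0,0,-0.012,0,0.0],[0,0,0,0,-0.012,0,0.0],[0,0,0,0,-0.012,0,0.0],[0,0,0,0,-0.012,0,0.0],[0,0,0,0,-0.012,0,0.0],[0,0,0,0,-0.012,0,0.0],[0,0,0,0,-0.01,0,0.0],[0,0,0,0,0,0,0.0],[0,0,0,0,0,0,0.0]]]'; python3 -m handwheel '[[[0,0,0,0,-0.004,0,0.0],[0,0,0,0,-0.003,0,0.0],[0,0,0,0,0,0,0.0]]]'; python3 -m handwheel '[[[0,0,0,0,-0.003,0,0.0],[0,0,0,0,0,0,0.0]]]'
```

```text
time_s: 45.85
tcp_pos: [0.452, -0.2494, 0.0718]
ee_rot: [[0.986, 0.168, 0.001], [0.168, -0.986, -0.001], [0.0, 0.002, -1.0]]
wrist_force: [1.3, -5.8, 0.2]
gripper_width: 0.002
gripper_force: 2.7
time_s: 46.15
tcp_pos: [0.452, -0.2482, 0.0721]
ee_rot: [[0.985, 0.17, 0.003], [0.17, -0.985, -0.01], [0.002, 0.01, -1.0]]
wrist_force: [1.5, -33.8, -10.1]
gripper_width: 0.003
gripper_force: 16.9
time_s: 46.35
tcp_pos: [0.452, -0.2477, 0.0722]
ee_rot: [[0.985, 0.17, 0.004], [0.17, -0.985, -0.013], [0.002, 0.013, -1.0]]
wrist_force: [1.3, -45.8, -14.5]
gripper_width: 0.007
gripper_force: 22.9
```

```bash
python3 -m handwheel '[[[0,0,0,0,0.015,0,0.0],[0,0,0,0,0.02,0,0.0],[0,0,0,0,0,-0.03,0.0],[0,0,0,0,0,-0.04,0.0],[0,0,0,0,0,-0.04,0.0],[0,0,0,-0.04,0,-0.03,0.0],[0,0,0,-0.03,0.0,-0.02,0.0],[0,0,0,0,0,0,0.0],[0,0,0,0,0,0,0.0]]]'
python3 - <<'E'
from h import *
for f in("top0_raw",None):
    if f: im=cv2.imread(f"pics/{f}.png")
    else: im=np.ascontiguousarray(cams.capture('top')[:,:,::-1]);cv2.imwrite("pics/t19raw.png",im)
    h=cv2.cvtColor(im,cv2.COLOR_BGR2HSV);x0,y0=368,215
    m=cv2.inRange(h[y0:262,x0:440],(6,170,190),(14,255,255));n,l,s,c=cv2.connectedComponentsWithStats(m)
    for i in range(1,n):
        if s[i,4]>15:print(f,s[i],c[i]+[x0,y0],world("top",c[i]+[x0,y0],.094))
im=np.ascontiguousarray(cams.capture('scene')[:,:,::-1]);cv2.imwrite("pics/s19raw.png",im)
h=cv2.cvtColor(im,cv2.COLOR_BGR2HSV);m=cv2.inRange(h[220:280,120:200],(6,140,190),(13,255,255))
n,l,s,c=cv2.connectedComponentsWithStats(m);
for i in range(1,n):
    if s[i,4]>8:print(s[i],c[i]+[120,220],world("scene",c[i]+[120,220],.094))
E
```

```text
time_s: 47.25
tcp_pos: [0.3864, -0.2848, 0.2319]
ee_rot: [[0.986, 0.166, 0.001], [0.166, -0.986, 0.0], [0.001, -0.0, -1.0]]
wrist_force: [0.3, -0.3, -0.6]
gripper_width: 0.003
gripper_force: 0.0
top0_raw [51 20  7 11 67] [421.92537313 239.85074627] [ 0.46090808 -0.29237563  0.094     ]
[46 13 11  9 60] [171.28333333 236.76666667] [ 0.45945158 -0.23244838  0.094     ]
```

```bash
python3 -m handwheel '[[[0,0,0,0,-0.03,-0.02,0.0],[0,0,0,0,-0.05,0,0.0],[0,0,0,0,-0.05,0,0.0],[0,0,0,0,-0.05,0,0.0],[0,0,0,0,-0.05,0,0.0],[0,0,0,0,-0.05,0,0.0],[0,0,0,0,-0.05,0,0.0],[0,0,0,0,-0.05,0,0.0],[0,0,0,0,0,0,0.0],[0,0,0,0,0,0,0.0]]]'
python3 - <<'E'
from h import *
im=np.ascontiguousarray(cams.capture('top')[:,:,::-1]);cv2.imwrite("pics/t20raw.png",im)
im=np.ascontiguousarray(cams.capture('scene')[:,:,::-1]);cv2.imwrite("pics/s20raw.png",im)
for n_,f,x0,y0 in(("top","top0_raw",368,215),("top","t20raw",368,215),("scene","scene0_raw",120,220),("scene","s20raw",120,220)):
    im=cv2.imread(f"pics/{f}.png");h=cv2.cvtColor(im,cv2.COLOR_BGR2HSV)
    m=cv2.inRange(h[y0:y0+50,x0:x0+75],(6,140,180),(14,255,255));n,l,s,c=cv2.connectedComponentsWithStats(m)
    for i in range(1,n):
        if s[i,4]>15:print(f,s[i],c[i]+[x0,y0],world(n_,c[i]+[x0,y0],.094))
E
```

```text
time_s: 48.35
tcp_pos: [0.3229, 0.091, 0.2507]
ee_rot: [[0.985, 0.172, -0.002], [0.172, -0.985, -0.002], [-0.002, 0.001, -1.0]]
wrist_force: [-0.1, -0.8, 0.2]
gripper_width: 0.007
gripper_force: 0.0
top0_raw [50 20  9 11 77] [421.71428571 239.84415584] [ 0.46092172 -0.29190695  0.094     ]
t20raw [20 24  9 12 82] [392.48780488 244.80487805] [ 0.44986159 -0.22663247  0.094     ]
t20raw [66 35  9  7 27] [438.48148148 252.96296296] [ 0.43210562 -0.32782358  0.094     ]
t20raw [34 37 27  5 70] [417.61428571 254.97142857] [ 0.42763806 -0.28141667  0.094     ]
t20raw [ 0 47 14  3 22] [374.27272727 262.54545455] [ 0.41098929 -0.18522818  0.094     ]
t20raw [15 47 11  3 21] [387.80952381 262.85714286] [ 0.41034508 -0.21500295  0.094     ]
scene0_raw [21 27 12 10 76] [146.61842105 251.28947368] [ 0.46963466 -0.29800959  0.094     ]
s20raw [46 12 13 10 72] [171.54166667 236.36111111] [ 0.45856827 -0.23139857  0.094     ]
```

Run:
```python
from h import *
f2=lambda x,y:((x+.5)/5-.5+315,(y+.5)/5-.5+155)
W=lambda p,z:world("top",f2(*p),z)[:2]
P=np.array([W(p,.054) for p in((302,421),(318,505),(588,458),(573,378))]);print("track centre",P.mean(0),P)
u=np.array([-.168,.986]);c=P.mean(0)
for p in((.4609,-.2919),(.4499,-.2266)):print("along from centre",(np.array(p)-c)@u)
print("dots",[((W(p,.04)-c)@u).round(4) for p in((625,411),(252,473))])
s=[(345,458),(485,435)];print("slot",[((W(p,.054)-c)@u).round(4) for p in s])
```

```text
track centre [ 0.4563855  -0.26521128] [[ 0.46519675 -0.19881806]
 [ 0.42656395 -0.20512221]
 [ 0.44835559 -0.33110694]
 [ 0.4854257  -0.32579793]]
along from centre -0.027073509706602363
along from centre 0.039160290293397626
dots [np.float64(-0.0914), np.float64(0.0882)]
slot [np.float64(0.0477), np.float64(-0.0186)]
```

Run:
```python
from h import *
im=cv2.imread("pics/t20raw.png");h=cv2.cvtColor(im,cv2.COLOR_BGR2HSV)
from math import *
for n,b,lo,hi in(("honey",(.5458,-.1434),(18,120,50),(32,255,255)),("chest",(.5642,-.2518),(0,120,40),(8,255,255)),("ebony",(.5827,-.3602),(0,0,0),(180,255,38))):
    c=cams.get_calibration("top");q=cv2.projectPoints(np.array([[*b,.136]]),c["rvec"],c["tvec"],c["camera_matrix"],None)[0].ravel()
    x,y=map(int,q);m=cv2.inRange(h[y-26:y+26,x-26:x+26],lo,hi);k,l,s,cc=cv2.connectedComponentsWithStats(m);i=1+np.argmax(s[1:,4])
    print(n,"pred rim px",q.round(1),"bbox",s[i]+[x-26,y-26,0,0,0])
a=cv2.imread("pics/top0_raw.png");s=[]
for f in(a,im):
    m=cv2.inRange(cv2.cvtColor(f[165:215,75:150],cv2.COLOR_BGR2HSV),(100,120,40),(130,255,255));p=cv2.findNonZero(m);print("brush",len(p),cv2.boundingRect(p))
```

```text
honey pred rim px [358.  198.7] bbox [342 185  29  29 346]
chest pred rim px [408.5 190.3] bbox [383 178  38  31 805]
ebony pred rim px [458.5 182. ] bbox [432 170  39  31 875]
brush 158 (6, 11, 25, 14)
brush 158 (6, 12, 25, 14)
```

```bash
python3 -c "
from h import *
print(r.finish_job())"
```

```text
the job is handed in; nothing more can be done
None
```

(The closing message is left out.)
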